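Put the flour scoop away in the roll-top tool box

ROBOT

A 6-joint arm with a two-finger parallel gripper is mounted at the origin on a cart in front of the work surface, level with it; the furniture and walls round the work are solid. World frame = base frame: x ahead of the robot, y to its left, z up, the work surface at z = 0. Lengths are in mm, angles in rad, forces in N, time in s.
With the tool pointing down it reaches from about 300 to 1000 mm from the base axis. Payload 5.1 kg.
Tool frame: the origin (TCP) lies on the centre line of the jaws, within the pads' length; the fingertips stand 14 mm ahead of it and the grasp point (between the pads) lies 5 mm behind it; z points along the fingers, y is the line along which they close (so a half turn about z gives the same grasp; the last joint's range is limited). The gripper opens to 95 mm and grips with 3 to 60 N. Pads are 20 mm wide; open, the fingers measure 119 mm over their backs; the gripper's body (75 mm by 180 mm) begins 59 mm behind the grasp point.
Start: joints at [-1.348, 0.124, 1.65, -0, 1.367, -0.083], TCP at [195.654, -619.842, 228.656] pointing down, gripper open.
Joint ranges: [-2.61, 2.61], [-1.02, 2.33], [0.03, 2.71], [-1.35, 4.49], [0.32, 2.68], [-2.91, 2.91]. Speed limits (rad/s): [2.57, 2.57, 3.14, 3.14, 3.14, 3.14].

INTERFACE

Orientations are given as a rotation vector (axis times angle).
In Python, from plant import * gives the robot as it stands.
- The arm moves only by the shell command python3 -m creep 'ROWS' [OPENING] [FORCE]. ROWS is a JSON object of lists of equal length, an entry for each row: "xyz": the shift along the tool's x, y, z in cm, a list of three; "turn": the turn, a rotation vector about the tool's x, y, z in degrees, a list of three. A call has 1 to 5 rows; each row shifts and turns the commanded pose from where the row before left it, along the tool's axes as they then stand; what a row does not reach is not made up. A row lasts 1/12 s, in which the tool goes at most 41.7 mm and 7.16 degrees, less where a joint would pass 70% of its speed; a pose out of reach is approached as far as the arm can. A call is refused whole if a number of a shift passes 4.17 or a number of a turn 7.16, either way. A call with a gripper value outside its range is refused whole. OPENING is the opening, from 0 (shut) to 1 (fully open), set as the call begins (- or left out, the last holds). The fingers move at their own pace and stop on an object; FORCE is the grip in N (left out, the last holds). Time passes only in rows, so rows that do not move let the fingers close. It gives the time, the measured TCP pose, the force, the opening and the grip force at its end, in the units of the state.
- get_obs(): the state, without advancing time (a new reading comes with each control period).
- snapshot(name): name is "side" or "top"; returns the picture (384x512x3 uint8, red, green, blue); there is no depth.
- camera_params(name): a dict with "intrinsics" (3x3 intrinsics, pixels), "view" (4x4, takes a point from world to camera coordinates). Camera axes: x right, y up, looking along -z (the intrinsics and any distortion apply to the point x, -y, -z); pixel columns grow to the right and rows downward; lengths in mm; the calibration is good to about 2 mm. A picture is of the moment at which its call begins. camera_params takes no time and is no camera call.
- sign_off(): hands the job in; it is judged then, once.
The state is a dict: "t": time; "q": joint angles; "qd": joint speeds; "effort": joint torques, N m; "ee_pos": TCP position; "orientation": TCP orientation; "force": force on the tool from outside, world axes, zero at the start; "moment": the same for the moment, N m; "width": finger opening in mm; "finger_force": force on a finger pad.
Only numpy, scipy, OpenCV 4.12 (cv2) and the standard library are available. Lean on these libraries where they do the work, as an engineer would, in place of code of your own. Each camera call takes 0.05 s, during which the arm holds its last target. There are 200 camera calls.

TASK

Put the flour scoop away: roll the slatted cover of the wooden box open, press the scoop's round handle down into the one large spring clip on the sloping board until it snaps home, with the handle end towards the front and the bowl lying hollow side up on the board, let go of it, and roll the cover fully shut again. Leave the marker pen in its clip and do not knock the ramekin about.

Things in the scene. Friction and masses are not known exactly. Their poses are not given: they have to be found in the camera images.
- box_front (a point): Fixed wooden roll-top box: middle of the front top edge of its sill, 54 above the worktop; x to the box's back, y to its left, z up. The cover's turning axis (along y) passes through (176, 0, 6) from here; slats 6.5 thick at radius 155. Box 448 wide (inside 420), 356 deep, 238 high; sill 14 thick. A fixed hood, radius 175, covers the back half, forward to x = 206 at the top.
- cover_bar (a point): Pull bar of the slatted cover: its middle. Round steel, diameter 11, 150 long along the box's y, on posts (diameter 10) at 68 either side; 201 from the turning axis, 43 off the cover. Shut: 15 degrees above the axis's level, in front. The cover rolls up and back to a stop at 1.26 rad: bar almost above the axis, front edge 16 degrees short. It stays where left; 1 to 4 N turn it.
- scoop_clip: Large clip on the white board in the box. Origin: on the handle's axis when home, 25 off the board. x up the slope (25 degrees, to the back), y across the row, z square off the board: press along -z, 10 to 25 N. Two sprung jaws, 16 long in x: noses 10 above the origin, 15 apart; lips to 21 above, 27 apart. Bring the bowl in from the front, under the hood. Small clips 75 or 150 away along y.
- scoop: Loose aluminium scoop, 57 x 223 x 38, 0.11 kg, lying hollow side up. Origin under its mid-length, on the surface it lies on; y towards the handle end, z up. Round handle, diameter 26, axis 25 above the underside, from y = 40 to 112; bowl from y = 38 to -112. Grip the handle near the bowl (y = 62), leaving its outer end (y = 98) for the clip; home, the bowl lies on the board.
- scoop_handle (a point): Middle of the scoop's handle, on its axis: (0, 76, 25) in the scoop's frame. About 22 up the slope from scoop_clip's origin when the outer end of the handle is in the clip.
- marker: Marker pen, 17 x 135 x 16, held in one of the two small clips, lying up the slope on the board; origin at its middle. Bystander.
- ramekin: White ramekin, 71 across, 42 high, on the worktop at the front left. Bystander.

How it is judged (in metres and radians):
On the way, in this order (a step that is already met when the one before it is completed fails the run):
1. the cover is rolled well open (the bar more than 250 mm above the worktop, about 1 rad of turn) (height (world z) of cover_bar above 0.25 m), for 0.2 s.
2. the scoop's handle is snapped home in the large clip (x of scoop_handle in the frame of scoop_clip between -0.015 and 0.034 m and y of scoop_handle in the frame of scoop_clip between -0.004 and 0.004 m and z of scoop_handle in the frame of scoop_clip between -0.004 and 0.004 m and angle between the y axis of scoop and the x axis of scoop_clip, either way round below 0.12 rad and angle between the z axis of scoop and the z axis of scoop_clip, either way round below 0.2 rad and angle between scoop's own z axis and vertical below 0.8 rad), for 0.2 s.
At the end, for the whole second after the job is handed in: Scoop at rest, handle home in the large clip (axis within 4 mm of its seat, handle's middle -15 to 34 mm up the slope, in line within 0.12 rad, bowl flat on the board, hollow up, within 0.2 rad); cover shut (bar under 121 mm above the worktop; 112 is fully shut); pen moved under 15 mm (all of step 2 and height (world z) of cover_bar below 0.121 m and linear speed of scoop below 0.02 m/s and distance of marker from where it was at the start of the episode below 0.015 m); the robot touches nothing.
It fails at once if the ramekin is knocked (moved more than 30 mm) (distance of ramekin from where it was at the start of the episode above 0.03 m).
It fails at once if the pen is pulled out of its clip (distance of marker from where it was at the start of the episode above 0.03 m).
It also fails if it takes over 67 s, if anything falls off the work surface, if the arm or the gripper's body presses on something with over 40 N, if the wrist force passes 120 N, or if a joint passes its speed limit or range.

## Working session

There is one attempt and no reset: what is moved stays moved. The work goes in short steps, Python scripts to look and compute and a shell command to move; the robot and the scene stay as the last step left them, time stands still between calls to the robot, and variables do not carry over. Pictures are saved under pics/ and viewed, at most 10 in all, crops included, and the job is handed in when it is done.

```bash
mkdir -p pics; ls; python3 - <<'E'
from plant import *
import cv2
o=get_obs();print(o)
for n in("side","top"):
    cv2.imwrite(f"pics/{n}0.png",snapshot(n)[:,:,::-1]);print(n,camera_params(n))
E
```

```text
pics
{'t': 0.0, 'q': array([-1.34762047e+00,  1.24535167e-01,  1.65166748e+00, -1.50487263e-05,
        1.36746963e+00, -8.25951063e-02]), 'qd': array([ 0.0009361 ,  0.00267235,  0.0029685 ,  0.00061834, -0.00218376,
       -0.00032342]), 'effort': array([-1.10036293e-03, -4.17604065e+01, -3.59929991e+01,  7.72301853e-02,
        4.93240915e-02, -1.87168635e-04]), 'ee_pos': array([ 195.50544059, -619.26647378,  227.37140667]), 'orientation': array([-3.10289836e+00, -4.78123951e-01,  2.52349271e-04]), 'force': array([-0.24312917, -0.13184761, -0.7316473 ]), 'moment': array([0.01628643, 0.03960315, 0.03896435]), 'finger_force': 0.0, 'width': 94.91586567465947}
side {'intrinsics': array([[361.71164774,   0.        , 251.66482037],
       [  0.        , 361.71164774, 189.95836053],
       [  0.        ,   0.        ,   1.        ]]), 'view': array([[ 3.65845708e-01, -9.30672163e-01, -2.49859274e-03,
        -1.28327506e+02],
       [ 4.32174763e-01,  1.67508276e-01,  8.86095904e-01,
        -2.89117708e+02],
       [-8.24246257e-01, -3.25254212e-01,  4.63495206e-01,
        -9.06364828e+02],
       [ 0.00000000e+00,  0.00000000e+00,  0.00000000e+00,
         1.00000000e+00]])}
top {'intrinsics': array([[363.29044243,   0.        , 255.01314002],
       [  0.        , 363.29044243, 189.86821713],
       [  0.        ,   0.        ,   1.        ]]), 'view': array([[-7.76872255e-02, -9.96953935e-01, -6.89536541e-03,
         5.10561613e+01],
       [ 9.68875219e-01, -7.71261442e-02,  2.35228329e-01,
        -4.87728157e+02],
       [-2.35043622e-01,  1.15934876e-02,  9.71915679e-01,
        -1.03041292e+03],
       [ 0.00000000e+00,  0.00000000e+00,  0.00000000e+00,
         1.00000000e+00]])}
```

View pics/side0.png

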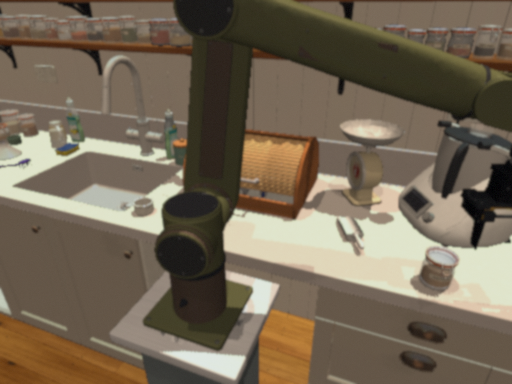

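View pics/top0.png

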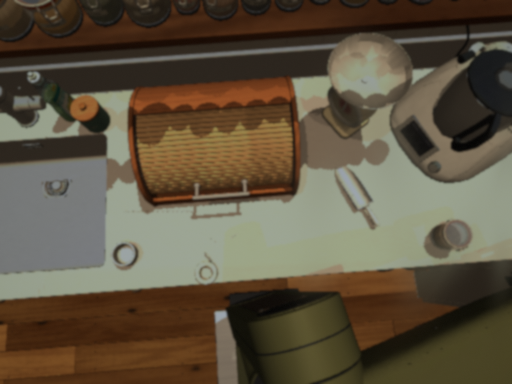

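The side view shows the box at about (275,175) and the scoop at (350,233). In the top view the box spans (130–300, 78–205), its bar runs (195–250, 190), the scoop goes from (342,170) to its handle end at (373,225), and the ramekin is at (125,255). I'll enlarge these areas.

```bash
python3 - <<'E'
import cv2,numpy as np
a=cv2.imread("pics/top0.png");b=cv2.imread("pics/side0.png")
A=cv2.resize(a[75:275,120:320],None,fx=3,fy=3,interpolation=cv2.INTER_CUBIC)
cv2.imwrite("pics/c1.png",A)
c=cv2.resize(a[155:235,320:395],None,fx=5,fy=5,interpolation=cv2.INTER_CUBIC)
d=cv2.resize(b[205:265,320:380],None,fx=6.67,fy=6.67,interpolation=cv2.INTER_CUBIC)
cv2.imwrite("pics/c2.png",np.hstack([c,d[:400]]))
E
```

```text
(no output)
```

View pics/c1.png

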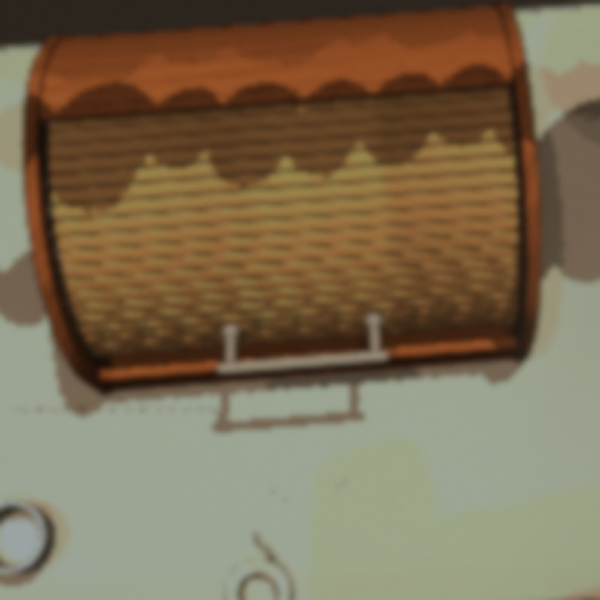

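View pics/c2.png

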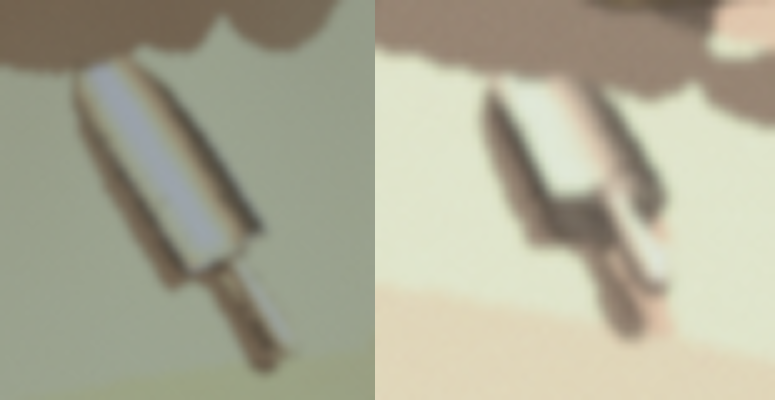

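In c1 the bar runs from (218,370) to (387,355), i.e. full-image (192.7,198.3)–(249,193.3). In c2 the scoop lies from (112,62) at the bowl end to (275,362) at the handle end, with the bowl/handle step at (222,265). The side crop puts the handle end at about (645,310) and the step at about (590,225).

```bash
cat >h.py <<'E'
from plant import *
import numpy as np
from scipy.spatial.transform import Rotation as R
def ray(n,p):
    c=camera_params(n);K=c["intrinsics"];V=c["view"]
    d=np.linalg.inv(K)@[p[0],p[1],1];d=d*[1,-1,-1]
    Rm=V[:3,:3];return -Rm.T@V[:3,3],Rm.T@d
def onz(n,p,z):
    o,d=ray(n,p);return (o+d*(z-o[2])/d[2]).round(1)
def tri(pt,ps):
    o,d=ray("top",pt);a,b=ray("side",ps)
    s=np.linalg.lstsq(np.c_[d,-b],a-o,rcond=None)[0]
    P,Q=o+s[0]*d,a+s[1]*b;return ((P+Q)/2).round(1),np.linalg.norm(P-Q).round(1)
def proj(n,X):
    c=camera_params(n);v=c["view"]@np.r_[X,1];v=c["intrinsics"]@(v[:3]*[1,-1,-1]);return (v[:2]/v[2]).round(1)
E
python3 - <<'E'
from h import *
print("cams",ray("top",(0,0))[0],ray("side",(0,0))[0])
A=onz("top",(192.7,198.3),112);B=onz("top",(249,193.3),112);print("bar",A,B,np.linalg.norm(A-B))
for p in[(98,375),(517,345),(100,388),(522,355)]:print("sill",onz("top",(p[0]/3+120,p[1]/3+75),54))
f=lambda p:(p[0]/5+320,p[1]/5+155); g=lambda p:(320+(p[0]-375)/6.67,205+p[1]/6.67)
for p,z in[((112,62),36),((275,362),25),((222,265),25),((262,232),36),((175,285),36),((78,100),36),((150,75),36)]:print("scoop",p,onz("top",f(p),z))
print(tri(f((275,362)),g((645,310))),tri(f((262,232)),g((665,200))),tri(f((175,285)),g((530,240))))
for X in (A,B):print(proj("side",X))
print(R.from_rotvec(get_obs()["orientation"]).as_matrix().round(3))
E
```

```text
cams [ 234.32215266   25.23012813 1116.55400124] [-575.17037251 -365.80020715  675.96113076]
bar [466.8 191.1 112. ] [468.6  31.  112. ] 160.11011835608642
sill [484.5 320.6  54. ]
sill [482.  -99.3  54. ]
sill [471.1 318.7  54. ]
sill [ 471.3 -103.2   54. ]
scoop (112, 62) [ 545.6 -263.4   36. ]
scoop (275, 362) [ 353.8 -338.7   25. ]
scoop (222, 265) [ 415.1 -315.8   25. ]
scoop (262, 232) [ 431.6 -339.4   36. ]
scoop (175, 285) [ 403.4 -282.4   36. ]
scoop (78, 100) [ 523.  -239.2   36. ]
scoop (150, 75) [ 535.4 -285.7   36. ]
(array([ 356.1, -345.8,    9.7]), np.float64(4.0)) (array([ 435. , -346. ,   18.7]), np.float64(1.5)) (array([ 408.7, -291.3,   -0.5]), np.float64(2.9))
[214.  177.8]
[255.7 184.8]
[[ 0.954  0.301 -0.   ]
 [ 0.301 -0.954  0.002]
 [ 0.    -0.002 -1.   ]]
```

```bash
cat >>h.py <<'E'
def rot(yaw,tilt):
    """tool x at yaw (deg) with tool z down, then z leant toward world +x by tilt deg"""
    return R.from_euler("y",-tilt,degrees=True)*R.from_euler("z",yaw,degrees=True)*R.from_euler("x",180,degrees=True)
def rows(segs,start=None):
    """segs: (target xyz, target rot or None, n)"""
    o=get_obs();p,r=start or (o["ee_pos"],R.from_rotvec(o["orientation"]))
    X=[];T=[]
    for P,Q,n in segs:
        Q=Q or r;P=np.array(P,float)
        w=(r.inv()*Q).as_rotvec(degrees=True)/n;d=(P-p)/n
        for _ in range(n):
            s=(r.inv().apply(d)/10).round(2)+0.;t=w.round(1)+0.
            X.append(s.tolist());T.append(t.tolist())
            p=p+r.apply(s*10);r=r*R.from_rotvec(t,degrees=True)
    for i in range(0,len(X),5):print('{"xyz":%s,"turn":%s}'%(str(X[i:i+5]).replace(" ",""),str(T[i:i+5]).replace(" ","")))
    return p,r
E
python3 - <<'E'
from h import *
rows([((383,-80,230),rot(90,20),20),((383,111,200),rot(90,35),8)])
E
```

```text
{"xyz":[[1.71,-2.29,-0.01],[1.85,-2.18,-0.02],[1.98,-2.06,-0.04],[2.11,-1.93,-0.05],[2.22,-1.79,-0.05]],"turn":[[-0.9,0.6,-3.6],[-0.9,0.6,-3.6],[-0.9,0.6,-3.6],[-0.9,0.6,-3.6],[-0.9,0.6,-3.6]]}
{"xyz":[[2.33,-1.65,-0.06],[2.43,-1.5,-0.06],[2.52,-1.34,-0.05],[2.6,-1.18,-0.05],[2.67,-1.01,-0.04]],"turn":[[-0.9,0.6,-3.6],[-0.9,0.6,-3.6],[-0.9,0.6,-3.6],[-0.9,0.6,-3.6],[-0.9,0.6,-3.6]]}
{"xyz":[[2.73,-0.84,-0.02],[2.78,-0.67,-0.01],[2.81,-0.49,0.01],[2.84,-0.32,0.04],[2.85,-0.14,0.06]],"turn":[[-0.9,0.6,-3.6],[-0.9,0.6,-3.6],[-0.9,0.6,-3.6],[-0.9,0.6,-3.6],[-0.9,0.6,-3.6]]}
{"xyz":[[2.85,0.04,0.09],[2.84,0.22,0.13],[2.82,0.39,0.16],[2.79,0.57,0.2],[2.75,0.74,0.24]],"turn":[[-0.9,0.6,-3.6],[-0.9,0.6,-3.6],[-0.9,0.6,-3.6],[-0.9,0.6,-3.6],[-0.9,0.6,-3.6]]}
{"xyz":[[2.39,-0.11,0.32],[2.39,-0.13,0.32],[2.39,-0.14,0.32],[2.39,-0.16,0.32],[2.39,-0.17,0.32]],"turn":[[-1.9,0.1,0.1],[-1.9,0.1,0.1],[-1.9,0.1,0.1],[-1.9,0.1,0.1],[-1.9,0.1,0.1]]}
{"xyz":[[2.39,-0.19,0.32],[2.39,-0.2,0.32],[2.39,-0.22,0.31]],"turn":[[-1.9,0.1,0.1],[-1.9,0.1,0.1],[-1.9,0.1,0.1]]}
```

```bash

python3 -m creep '{"xyz":[[1.7,-2.3,0],[1.85,-2.2,0],[2,-2.05,0],[2.1,-1.95,-0.05],[2.2,-1.8,-0.05]],"turn":[[-0.9,0.6,-3.6],[-0.9,0.6,-3.6],[-0.9,0.6,-3.6],[-0.9,0.6,-3.6],[-0.9,0.6,-3.6]]}' 0.35 20
python3 -m creep '{"xyz":[[2.3,-1.65,-0.05],[2.4,-1.5,-0.05],[2.5,-1.35,-0.05],[2.6,-1.2,-0.05],[2.7,-1,-0.05]],"turn":[[-0.9,0.6,-3.6],[-0.9,0.6,-3.6],[-0.9,0.6,-3.6],[-0.9,0.6,-3.6],[-0.9,0.6,-3.6]]}'
python3 -m creep '{"xyz":[[2.7,-0.85,0],[2.8,-0.65,0],[2.8,-0.5,0],[2.85,-0.3,0.05],[2.85,-0.15,0.05]],"turn":[[-0.9,0.6,-3.6],[-0.9,0.6,-3.6],[-0.9,0.6,-3.6],[-0.9,0.6,-3.6],[-0.9,0.6,-3.6]]}'
python3 -m creep '{"xyz":[[2.85,0.05,0.1],[2.85,0.2,0.15],[2.8,0.4,0.15],[2.8,0.55,0.2],[2.75,0.75,0.25]],"turn":[[-0.9,0.6,-3.6],[-0.9,0.6,-3.6],[-0.9,0.6,-3.6],[-0.9,0.6,-3.6],[-0.9,0.6,-3.6]]}'
python3 -m creep '{"xyz":[[2.4,-0.1,0.3],[2.4,-0.15,0.3],[2.4,-0.15,0.3],[2.4,-0.15,0.3],[2.4,-0.15,0.3]],"turn":[[-1.9,0.1,0.1],[-1.9,0.1,0.1],[-1.9,0.1,0.1],[-1.9,0.1,0.1],[-1.9,0.1,0.1]]}'
python3 -m creep '{"xyz":[[2.4,-0.2,0.3],[2.4,-0.2,0.3],[2.4,-0.2,0.3],[0,0,0]],"turn":[[-1.9,0.1,0.1],[-1.9,0.1,0.1],[-1.9,0.1,0.1],[0,0,0]]}'
python3 - <<'E'
from h import *
import cv2
o=get_obs();print(o["t"],o["q"].round(2),o["ee_pos"],R.from_rotvec(o["orientation"]).as_matrix().round(3))
a=snapshot("top")[:,:,::-1];b=snapshot("side")[:,:,::-1]
cv2.imwrite("pics/v3.png",np.hstack([cv2.resize(a[150:240,150:290],(420,270),interpolation=2),cv2.resize(b[150:220,200:300],(380,270),interpolation=2)]))
E
```

```text
t: 0.52
ee_pos: [242.4, -482.9, 227.5]
orientation: [2.924, 0.941, 0.099]
force: [1.2, 0.1, -0.2]
width: 67.2
finger_force: 0.0
t: 0.93
ee_pos: [288.5, -348.2, 228.0]
orientation: [2.675, 1.356, 0.189]
force: [0.5, -0.2, -0.5]
width: 35.8
finger_force: 0.0
t: 1.35
ee_pos: [335.3, -213.6, 228.4]
orientation: [2.369, 1.721, 0.272]
force: [0.5, 0.3, 0.0]
width: 33.3
finger_force: 0.0
t: 1.77
ee_pos: [382.2, -78.9, 228.6]
orientation: [2.014, 2.031, 0.345]
force: [0.2, -1.0, 0.1]
width: 33.2
finger_force: 0.0
t: 2.18
ee_pos: [381.5, 40.4, 210.5]
orientation: [1.928, 1.926, 0.508]
force: [-0.2, -0.6, -0.3]
width: 33.3
finger_force: 0.0
t: 2.52
ee_pos: [379.5, 115.8, 197.5]
orientation: [1.866, 1.876, 0.599]
force: [0.2, 0.7, 0.5]
width: 33.5
finger_force: 0.0
2.5167 [ 0.26 -0.96  2.56 -0.18  0.95  0.31] [379.53503478 115.77194735 197.46217395] [[-0.006  0.817  0.577]
 [ 1.     0.004  0.006]
 [ 0.003  0.577 -0.817]]
```

```bash
python3 - <<'E'
from h import *
r=rot(90,35)
p0=rows([((381,112,218),r,3),((468,112,112),r,6)],None)
print()
segs=[]
for a in np.linspace(15,85,21)[1:]:
    t=np.radians(a);segs.append(((661.5-201*np.cos(t),112,60+201*np.sin(t)),rot(90,35-(a-15)*25/70),1))
rows(segs,(np.array([468,112,112.]),r))
E
```

```text
{"xyz":[[-0.02,0.37,-0.51],[-0.02,0.37,-0.51],[-0.02,0.37,-0.51],[0.0,0.17,2.28],[0.0,0.17,2.28]],"turn":[[0.1,0.0,0.0],[0.1,0.0,0.0],[0.1,0.0,0.0],[0.0,0.0,0.0],[0.0,0.0,0.0]]}
{"xyz":[[0.0,0.17,2.28],[0.0,0.17,2.28],[0.0,0.17,2.28],[0.0,0.17,2.28]],"turn":[[0.0,0.0,0.0],[0.0,0.0,0.0],[0.0,0.0,0.0],[0.0,0.0,0.0]]}

{"xyz":[[0.0,0.91,-0.8],[0.0,1.0,-0.72],[0.0,1.02,-0.68],[0.0,1.04,-0.64],[0.0,1.07,-0.6]],"turn":[[1.2,0.0,0.0],[1.3,0.0,0.0],[1.2,0.0,0.0],[1.3,0.0,0.0],[1.2,0.0,0.0]]}
{"xyz":[[0.0,1.1,-0.56],[0.0,1.11,-0.51],[0.0,1.14,-0.47],[0.0,1.15,-0.43],[0.0,1.17,-0.37]],"turn":[[1.3,0.0,0.0],[1.2,0.0,0.0],[1.3,0.0,0.0],[1.2,0.0,0.0],[1.3,0.0,0.0]]}
{"xyz":[[0.0,1.18,-0.34],[0.0,1.19,-0.29],[0.0,1.21,-0.24],[0.0,1.21,-0.19],[0.0,1.22,-0.14]],"turn":[[1.3,0.0,0.0],[1.2,0.0,0.0],[1.3,0.0,0.0],[1.2,0.0,0.0],[1.3,0.0,0.0]]}
{"xyz":[[0.0,1.22,-0.1],[0.0,1.23,-0.05],[0.0,1.23,0.0],[0.0,1.22,0.05],[0.0,1.23,0.09]],"turn":[[1.2,0.0,0.0],[1.3,0.0,0.0],[1.2,0.0,0.0],[1.3,0.0,0.0],[1.2,0.0,0.0]]}
```

View pics/v3.png

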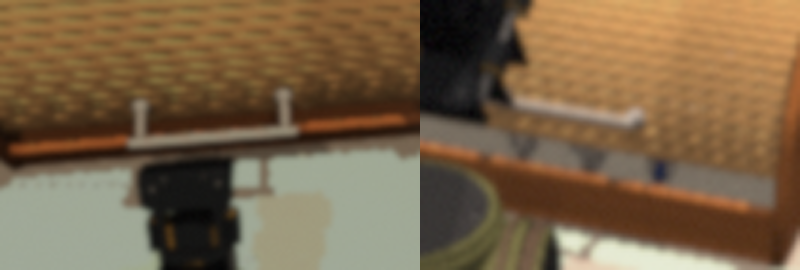

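In v3 the bar runs (128,145)–(298,131) in the top half. The side half shows its right end at (638,118) and a gap under the cover with a dark-blue pen at (660,168), so the cover may not start fully shut. I'll check by triangulating.

```bash
python3 - <<'E'
from h import *
print(tri((249.3,193.7),(257.4,180.6)))
A=[onz("top",(150+x/3,150+y/3),135) for x,y in((128,145),(298,131))];print(A)
# model: box at x0, bar angle a
for x0 in(478,485,492):
  for a in(15,20,25):
    t=np.radians(a);B=(x0+176-201*np.cos(t),37,60+201*np.sin(t));print(x0,a,np.round(B),proj("top",B),proj("side",B))
  print(proj("side",(x0,-113,54)),proj("top",(x0,-99,54)),proj("top",(x0,321,54)))
E
```

```text
(array([464.5,  27. , 130.4]), np.float64(6.9))
[array([461.4, 187.4, 135. ]), array([462.1,  30.1, 135. ])]
478 15 [460.  37. 112.] [247.1 196.5] [253.2 185.6]
478 20 [465.  37. 129.] [246.8 193.3] [253.7 180.6]
478 25 [472.  37. 145.] [246.5 189.6] [254.4 175.5]
[295.9 205.6] [292.4 191.3] [152.5 202.1]
485 15 [467.  37. 112.] [247.  194.1] [253.9 184.7]
485 20 [472.  37. 129.] [246.6 190.9] [254.5 179.8]
485 25 [479.  37. 145.] [246.3 187.2] [255.2 174.7]
[296.5 204.7] [292.1 189. ] [152.5 199.8]
492 15 [474.  37. 112.] [246.8 191.7] [254.6 183.9]
492 20 [479.  37. 129.] [246.5 188.5] [255.2 178.9]
492 25 [486.  37. 145.] [246.1 184.7] [255.9 173.9]
[297.  203.7] [291.9 186.8] [152.5 197.6]
```

```bash
python3 - <<'E'
from h import *
r=rot(90,35)
rows([((385,110,235),r,3),((465,110,122),r,6)],None)
print()
segs=[]
for a in np.linspace(19,85,21)[1:]:
    t=np.radians(a);segs.append(((653-201*np.cos(t),110,60+201*np.sin(t)),rot(90,35-(a-19)*25/66),1))
t=np.radians(19);rows(segs,(np.array([653-201*np.cos(t),110,60+201*np.sin(t)]),r))
E
```

```text
{"xyz":[[-0.08,0.8,-0.9],[-0.08,0.8,-0.9],[-0.08,0.8,-0.9],[-0.01,0.01,2.31],[-0.01,0.01,2.31]],"turn":[[0.1,0.0,0.0],[0.1,0.0,0.0],[0.1,0.0,0.0],[0.0,0.0,0.0],[0.0,0.0,0.0]]}
{"xyz":[[-0.01,0.01,2.31],[-0.01,0.01,2.31],[-0.01,0.01,2.31],[-0.01,0.01,2.31]],"turn":[[0.0,0.0,0.0],[0.0,0.0,0.0],[0.0,0.0,0.0],[0.0,0.0,0.0]]}

{"xyz":[[0.0,0.96,-0.65],[0.0,0.97,-0.62],[0.0,1.0,-0.58],[0.0,1.02,-0.55],[0.0,1.04,-0.51]],"turn":[[1.2,0.0,0.0],[1.3,0.0,0.0],[1.2,0.0,0.0],[1.3,0.0,0.0],[1.2,0.0,0.0]]}
{"xyz":[[0.0,1.06,-0.47],[0.0,1.07,-0.44],[0.0,1.09,-0.39],[0.0,1.1,-0.36],[0.0,1.12,-0.31]],"turn":[[1.3,0.0,0.0],[1.2,0.0,0.0],[1.3,0.0,0.0],[1.2,0.0,0.0],[1.3,0.0,0.0]]}
{"xyz":[[0.0,1.12,-0.28],[0.0,1.13,-0.24],[0.0,1.14,-0.2],[0.0,1.15,-0.15],[0.0,1.15,-0.12]],"turn":[[1.3,0.0,0.0],[1.2,0.0,0.0],[1.3,0.0,0.0],[1.2,0.0,0.0],[1.3,0.0,0.0]]}
{"xyz":[[0.0,1.16,-0.07],[0.0,1.16,-0.03],[0.0,1.15,0.01],[0.0,1.16,0.05],[0.0,1.15,0.1]],"turn":[[1.2,0.0,0.0],[1.2,0.0,0.0],[1.3,0.0,0.0],[1.2,0.0,0.0],[1.3,0.0,0.0]]}
```

```bash

python3 -m creep '{"xyz":[[-0.1,0.8,-0.9],[-0.1,0.8,-0.9],[-0.1,0.8,-0.9],[0,0,2.3],[0,0,2.3]],"turn":[[0,0,0],[0,0,0],[0,0,0],[0,0,0],[0,0,0]]}' 0.42 6
python3 -m creep '{"xyz":[[0,0,2.3],[0,0,2.3],[0,0,2.3],[0,0,2.3],[0,0,0]],"turn":[[0,0,0],[0,0,0],[0,0,0],[0,0,0],[0,0,0]]}'
python3 -m creep '{"xyz":[[0,0,0],[0,0,0],[0,0,0],[0,0,0],[0,0,0]],"turn":[[0,0,0],[0,0,0],[0,0,0],[0,0,0],[0,0,0]]}' 0.0 6
```

```text
t: 3.03
ee_pos: [415.3, 107.3, 204.5]
orientation: [1.87, 1.855, 0.607]
force: [-0.0, 0.2, -0.4]
width: 39.9
finger_force: 0.0
t: 3.45
ee_pos: [465.8, 106.1, 120.3]
orientation: [1.879, 1.865, 0.589]
force: [-0.1, 0.9, -0.9]
width: 40.0
finger_force: 0.0
t: 3.87
ee_pos: [466.0, 108.6, 125.3]
orientation: [1.87, 1.863, 0.601]
force: [0.2, -0.2, -0.2]
width: 12.0
finger_force: 0.0
```

```bash

python3 -m creep '{"xyz":[[0,0,0],[0,0,0],[0,0,0]],"turn":[[0,0,0],[0,0,0],[0,0,0]]}'
python3 -m creep '{"xyz":[[0,0.95,-0.65],[0,0.95,-0.6],[0,1,-0.6],[0,1,-0.55],[0,1.05,-0.5]],"turn":[[1.2,0,0],[1.3,0,0],[1.2,0,0],[1.3,0,0],[1.2,0,0]]}'
```

```text
t: 4.12
ee_pos: [465.6, 108.5, 124.0]
orientation: [1.871, 1.865, 0.599]
force: [-1.2, -0.8, 1.6]
width: 10.7
finger_force: 6.0
t: 4.53
ee_pos: [488.7, 108.2, 172.4]
orientation: [1.945, 1.938, 0.497]
force: [-10.8, 0.1, 2.8]
width: 10.6
finger_force: 6.0
```

```bash

python3 -m creep '{"xyz":[[0,1.05,-0.45],[0,1.05,-0.45],[0,1.1,-0.4],[0,1.1,-0.35],[0,1.1,-0.3]],"turn":[[1.3,0,0],[1.2,0,0],[1.3,0,0],[1.2,0,0],[1.3,0,0]]}'
python3 -m creep '{"xyz":[[0,1.1,-0.3],[0,1.15,-0.25],[0,1.15,-0.2],[0,1.15,-0.15],[0,1.15,-0.1]],"turn":[[1.3,0,0],[1.2,0,0],[1.3,0,0],[1.2,0,0],[1.3,0,0]]}'
python3 -m creep '{"xyz":[[0,1.15,-0.05],[0,1.15,-0.05],[0,1.15,0],[0,1.15,0.05]],"turn":[[1.2,0,0],[1.2,0,0],[1.3,0,0],[1.2,0,0]]}'
python3 -m creep '{"xyz":[[0,0,0],[0,0,0],[0,0,0]],"turn":[[0,0,0],[0,0,0],[0,0,0]]}'
```

```text
t: 4.95
ee_pos: [529.7, 108.2, 215.7]
orientation: [2.009, 2.002, 0.403]
force: [-4.9, 0.1, 1.3]
width: 11.0
finger_force: 6.0
t: 5.37
ee_pos: [580.2, 108.1, 245.1]
orientation: [2.072, 2.066, 0.301]
force: [-2.1, -0.2, 0.7]
width: 10.5
finger_force: 6.0
t: 5.7
ee_pos: [624.8, 108.0, 257.3]
orientation: [2.12, 2.113, 0.217]
force: [-1.3, 1.1, -0.2]
width: 10.5
finger_force: 6.0
t: 5.95
ee_pos: [624.9, 107.9, 257.4]
orientation: [2.118, 2.111, 0.221]
force: [2.6, 2.4, 0.3]
width: 10.7
finger_force: 6.0
```

```bash

python3 -m creep '{"xyz":[[0,0.8,0.1],[0,0.6,0.1],[0,0,0]],"turn":[[0,0,0],[0,0,0],[0,0,0]]}'
python3 -m creep '{"xyz":[[0,0,0],[0,0,0],[0,0,0],[0,0,-2],[0,0,-3]],"turn":[[0,0,0],[0,0,0],[0,0,0],[0,0,0],[0,0,0]]}' 0.3
python3 -m creep '{"xyz":[[0,-1,-4],[0,-3,-3],[0,-4,-1],[0,-4,0],[0,-4,0]],"turn":[[0,0,0],[0,0,0],[0,0,0],[0,0,0],[0,0,0]]}'
python3 - <<'E'
from h import *
rows([((480,-100,330),rot(70,20),8),((370,-300,260),rot(25,0),9),],None)
E
```

```text
t: 6.2
ee_pos: [639.6, 107.8, 258.8]
orientation: [2.118, 2.111, 0.221]
force: [1.4, 2.5, 2.3]
width: 10.9
finger_force: 6.0
t: 6.62
ee_pos: [626.6, 106.9, 302.4]
orientation: [2.123, 2.116, 0.208]
force: [-0.1, 0.5, -0.7]
width: 28.4
finger_force: 0.0
t: 7.03
ee_pos: [455.1, 107.5, 353.8]
orientation: [2.118, 2.109, 0.221]
force: [-0.0, 0.6, 0.4]
width: 28.5
finger_force: 0.0
{"xyz":[[-2.59,0.25,0.35],[-2.58,0.36,0.35],[-2.56,0.47,0.35],[-2.54,0.57,0.35],[-2.52,0.68,0.35]],"turn":[[-1.0,0.2,2.5],[-1.0,0.2,2.5],[-1.0,0.2,2.5],[-1.0,0.2,2.5],[-1.0,0.2,2.5]]}
{"xyz":[[-2.49,0.78,0.35],[-2.45,0.88,0.36],[-2.41,0.98,0.36],[-2.58,-0.55,0.3],[-2.6,-0.32,0.39]],"turn":[[-1.0,0.2,2.5],[-1.0,0.2,2.5],[-1.0,0.2,2.5],[1.7,-1.6,4.9],[1.7,-1.6,4.9]]}
{"xyz":[[-2.61,-0.09,0.47],[-2.59,0.15,0.54],[-2.55,0.39,0.6],[-2.49,0.62,0.66],[-2.41,0.85,0.71]],"turn":[[1.7,-1.6,4.9],[1.7,-1.6,4.9],[1.7,-1.6,4.9],[1.7,-1.6,4.9],[1.7,-1.6,4.9]]}
{"xyz":[[-2.31,1.08,0.74],[-2.19,1.29,0.77]],"turn":[[1.7,-1.6,4.9],[1.7,-1.6,4.9]]}
```

```bash

python3 -m creep '{"xyz":[[-2.6,0.25,0.35],[-2.6,0.35,0.35],[-2.55,0.45,0.35],[-2.55,0.55,0.35],[-2.5,0.7,0.35]],"turn":[[-1,0.2,2.5],[-1,0.2,2.5],[-1,0.2,2.5],[-1,0.2,2.5],[-1,0.2,2.5]]}' 0.6
python3 -m creep '{"xyz":[[-2.5,0.8,0.35],[-2.45,0.9,0.35],[-2.4,1,0.35],[-2.6,-0.55,0.3],[-2.6,-0.3,0.4]],"turn":[[-1,0.2,2.5],[-1,0.2,2.5],[-1,0.2,2.5],[1.7,-1.6,4.9],[1.7,-1.6,4.9]]}'
python3 -m creep '{"xyz":[[-2.6,-0.1,0.45],[-2.6,0.15,0.55],[-2.55,0.4,0.6],[-2.5,0.6,0.65],[-2.4,0.85,0.7]],"turn":[[1.7,-1.6,4.9],[1.7,-1.6,4.9],[1.7,-1.6,4.9],[1.7,-1.6,4.9],[1.7,-1.6,4.9]]}'
python3 -m creep '{"xyz":[[-2.3,1.1,0.75],[-2.2,1.3,0.75],[0,0,0]],"turn":[[1.7,-1.6,4.9],[1.7,-1.6,4.9],[0,0,0]]}'
python3 - <<'E'
from h import *
import cv2
a=snapshot("top")[:,:,::-1];b=snapshot("side")[:,:,::-1]
cv2.imwrite("pics/t4.png",a);cv2.imwrite("pics/s4.png",b)
C=lambda i,x,y,w,h:cv2.resize(i[y:y+h,x:x+w],None,fx=4,fy=4,interpolation=2)
cv2.imwrite("pics/v4.png",np.vstack([C(a,130,130,180,80)[:,:720],C(b,165,145,180,70)]))
E
```

```text
t: 7.45
ee_pos: [471.3, -23.0, 337.4]
orientation: [2.301, 1.838, 0.349]
force: [0.6, 0.5, 0.3]
width: 54.9
finger_force: 0.0
t: 7.87
ee_pos: [456.2, -146.1, 313.1]
orientation: [2.582, 1.473, 0.329]
force: [0.3, 0.1, -0.4]
width: 56.6
finger_force: 0.0
t: 8.28
ee_pos: [394.9, -256.4, 274.8]
orientation: [2.958, 0.925, 0.084]
force: [1.1, -0.3, 0.4]
width: 57.0
finger_force: 0.0
t: 8.53
ee_pos: [369.8, -302.6, 257.6]
orientation: [-3.063, -0.675, 0.025]
force: [-1.0, -0.2, -0.2]
width: 57.0
finger_force: 0.0
```

View pics/v4.png

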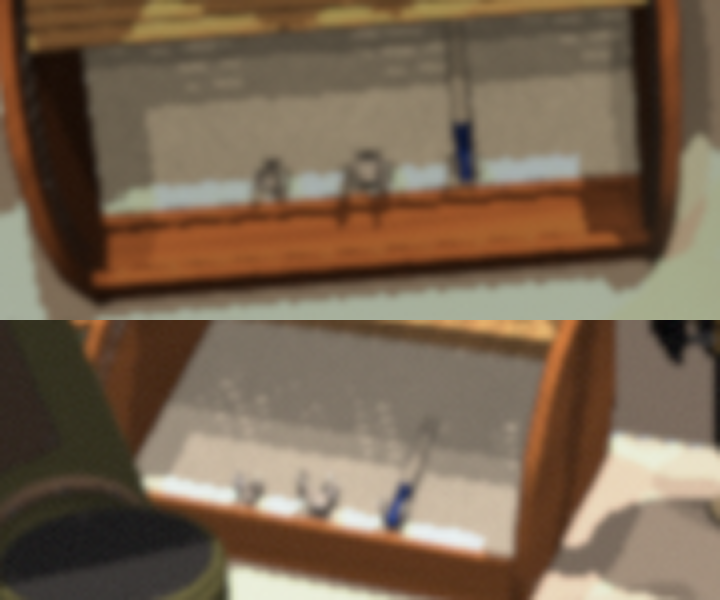

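v4 shows the cover open. The large clip is at about (368,175) in the top part and (318,490) in the side part. The empty small clip is to its left and the pen to its right at (462,155). I'll enlarge the clip and the scoop.

```bash
python3 - <<'E'
import cv2,numpy as np
a=cv2.imread("pics/t4.png");b=cv2.imread("pics/s4.png")
C=lambda i,x,y,w,h,f:cv2.resize(i[y:y+h,x:x+w],None,fx=f,fy=f,interpolation=2)
cv2.imwrite("pics/v5.png",np.vstack([C(a,185,155,70,35,11),C(b,220,258-0-0-0-0,1,1,1)[:0].reshape(0,770,3) if 0 else C(b,215,250-0,70,18,11)[:0],C(b,205,255-0-0,70,18,11)[:0],C(b,215,252,70,20,11)[:0],C(b,215,255,70,20,11)[:0],C(b,205,180-0,70,20,11)]))
E
python3 - <<'E'
import sys;sys.path.insert(0,'.')
from h import *
print(proj("side",(520,110,80)),proj("top",(520,110,80)))
E
```

```text
[240.6 183.2] [221.3 180.9]
```

View pics/v5.png

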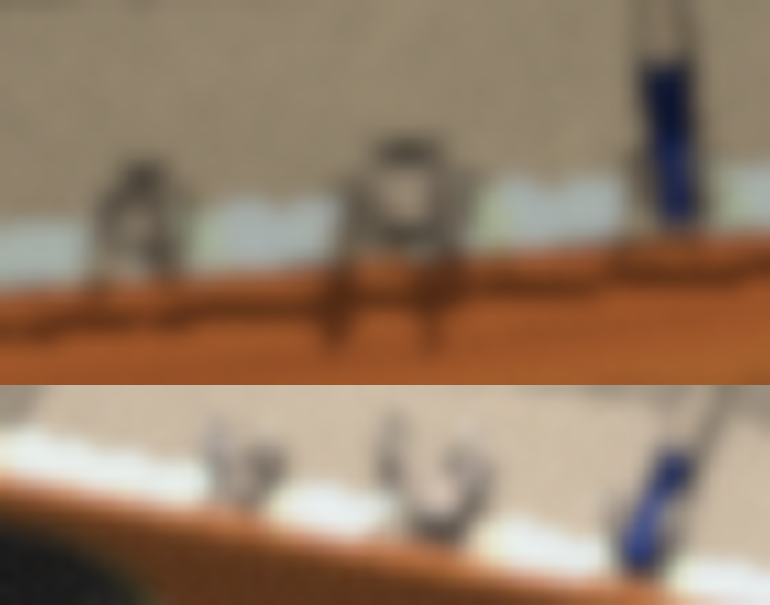

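v5 shows the large clip centred at column 405 in the top view, with its body from row 145 to 245. In the side view the lip tips are at (388,425) and (470,450) and the base front at (435,530).

```bash
python3 - <<'E'
from h import *
T=lambda p:(185+p[0]/11,155+p[1]/11); S=lambda p:(205+p[0]/11,180+(p[1]-385)/11)
print("lips",tri(T((405,190)),S((429,437))))
print("lipsL",tri(T((345,195)),S((388,425))),"R",tri(T((465,185)),S((470,450))))
print("base",tri(T((405,240)),S((435,530))))
print("penbot",tri(T((680,220)),S((637,565))),"pentop",tri(T((662,65)),S((678,455))))
n=np.array([-.4226,0,.9063]);u=np.array([.9063,0,.4226])
iT=lambda q:((q-[185,155])*11).round();iS=lambda q:((q-[205,180])*11+[0,385]).round()
for x in(500,510,520,530):
  for z in(75,85,95,105):
    O=np.array([x,109,z]);L=lambda a,y,c:O+a*u+[0,y,0]+c*n
    print(x,z,"lipL f/b",iT(proj("top",L(-8,13.5,21))),iT(proj("top",L(8,13.5,21))),"side L b,R b",iS(proj("side",L(8,13.5,21))),iS(proj("side",L(8,-13.5,21))),"base f",iT(proj("top",L(-8,0,-20))),iS(proj("side",L(-8,0,-20))))
E
```

```text
lips (array([552.6, 109.5,  58.5]), np.float64(1.7))
lipsL (array([552.2, 125.3,  60.4]), np.float64(0.4)) R (array([553.1,  93.7,  56.2]), np.float64(3.1))
base (array([549.9, 110.1,  23.2]), np.float64(4.9))
penbot (array([548.2,  33.2,  25.4]), np.float64(1.8)) pentop (array([587.5,  33.7,  48.6]), np.float64(4.0))
500 75 lipL f/b [356. 410.] [350. 351.] side L b,R b [331. 394.] [406. 407.] base f [417. 376.] [374. 515.]
500 85 lipL f/b [352. 402.] [346. 341.] side L b,R b [330. 366.] [406. 380.] base f [412. 367.] [374. 488.]
500 95 lipL f/b [348. 393.] [342. 332.] side L b,R b [329. 339.] [405. 352.] base f [409. 359.] [373. 462.]
500 105 lipL f/b [343. 384.] [338. 322.] side L b,R b [329. 311.] [405. 324.] base f [406. 350.] [373. 434.]
510 75 lipL f/b [354. 374.] [349. 315.] side L b,R b [343. 382.] [418. 395.] base f [415. 341.] [386. 502.]
510 85 lipL f/b [350. 364.] [344. 305.] side L b,R b [342. 354.] [417. 367.] base f [411. 332.] [385. 475.]
510 95 lipL f/b [345. 355.] [340. 295.] side L b,R b [341. 327.] [417. 340.] base f [407. 322.] [385. 449.]
510 105 lipL f/b [341. 
[... 251 characters left out ...]
. 342.] [429. 355.] base f [409. 296.] [397. 463.]
520 95 lipL f/b [343. 318.] [338. 257.] side L b,R b [353. 316.] [429. 328.] base f [405. 287.] [396. 437.]
520 105 lipL f/b [340. 308.] [333. 248.] side L b,R b [353. 288.] [428. 300.] base f [402. 277.] [396. 410.]
530 75 lipL f/b [350. 300.] [344. 241.] side L b,R b [366. 358.] [441. 370.] base f [410. 271.] [409. 476.]
530 85 lipL f/b [345. 290.] [340. 231.] side L b,R b [366. 330.] [441. 343.] base f [407. 261.] [408. 450.]
530 95 lipL f/b [342. 280.] [336. 221.] side L b,R b [365. 304.] [440. 316.] base f [404. 251.] [408. 425.]
530 105 lipL f/b [338. 271.] [331. 210.] side L b,R b [365. 276.] [440. 288.] base f [399. 241.] [408. 397.]
```

```bash
python3 - <<'E'
from h import *
from scipy.optimize import least_squares
n=np.array([-.4226,0,.9063]);u=np.array([.9063,0,.4226])
iT=lambda q:((q-[185,155])*11);iS=lambda q:((q-[205,180])*11+[0,385])
def f(v,bk):
    O=np.array(v);L=lambda a,y,c:O+a*u+[0,y,0]+c*n
    return np.r_[iT(proj("top",L(0,0,21)))-[405,195],(iS(proj("side",L(bk,14.5,21)))-[388,425]),(iS(proj("side",L(bk,-14.5,21)))-[470,450]),iS(proj("side",L(-8,0,-22)))-[437,535]]
for bk in(0,4,8):
    s=least_squares(f,[560,109,40],args=(bk,),diff_step=1e-3);print(bk,s.x.round(1),s.fun.round())
    O=s.x;b=O-25*n;print("board z at sill inner x=491:",b[2]-(b[0]-491)*.4663)
# pen check
for t in [(680,222),(662,65)]:
    print(onz("top",(185+t[0]/11,155+t[1]/11),30))
E
```

```text
0 [559.1 109.6  40.1] [-2.  4.  1.  6. -2. -4.  5. -3.]
board z at sill inner x=491: -19.2845228560032
4 [558.6 110.   39.7] [ -4.   6.   4.  -2.  -0. -12.   3.  -0.]
board z at sill inner x=491: -19.378007810896676
8 [558.5 110.3  39. ] [ -5.   7.   7.  -8.   3. -20.   2.   1.]
board z at sill inner x=491: -20.038700380866985
[545.9  34.   30. ]
[592.8  35.8  30. ]
```

```bash
python3 - <<'E'
from h import *
rows([((395,-321,120),rot(22,0),5),((395,-321,60),rot(22,0),3)],None)
E
```

```text
{"xyz":[[0.29,0.59,2.78],[0.29,0.58,2.78],[0.29,0.58,2.78],[0.29,0.57,2.78],[0.29,0.56,2.78]],"turn":[[-0.1,0.1,0.6],[-0.1,0.1,0.6],[-0.1,0.1,0.6],[-0.1,0.1,0.6],[-0.1,0.1,0.6]]}
{"xyz":[[0.0,0.0,2.0],[0.0,0.0,2.0],[0.0,0.0,2.0]],"turn":[[0.0,0.0,0.1],[0.0,0.0,0.1],[0.0,0.0,0.1]]}
```

```bash

python3 -m creep '{"xyz":[[0.3,0.6,2.8],[0.3,0.6,2.8],[0.3,0.6,2.8],[0.3,0.55,2.8],[0.3,0.55,2.8]],"turn":[[-0.1,0.1,0.6],[-0.1,0.1,0.6],[-0.1,0.1,0.6],[-0.1,0.1,0.6],[-0.1,0.1,0.6]]}' 0.6
python3 -m creep '{"xyz":[[0,0,2],[0,0,2],[0,0,2],[0,0,0]],"turn":[[0,0,0.1],[0,0,0.1],[0,0,0.1],[0,0,0]]}'
python3 - <<'E'
from h import *
import cv2
rows([((395,-321,22),rot(22,0),3)])
a=snapshot("top")[:,:,::-1];b=snapshot("side")[:,:,::-1]
C=lambda i,x,y,w,h:cv2.resize(i[y:y+h,x:x+w],None,fx=5,fy=5,interpolation=2)
cv2.imwrite("pics/v6.png",np.hstack([C(a,320,150,75,95),C(b,310,180,75,95)]))
E
```

```text
t: 9.05
ee_pos: [397.1, -320.1, 119.5]
orientation: [3.076, 0.606, 0.001]
force: [-0.9, 0.4, 0.4]
width: 57.3
finger_force: 0.0
t: 9.38
ee_pos: [394.5, -318.0, 56.1]
orientation: [-3.082, -0.6, 0.008]
force: [-0.8, 0.3, -1.4]
width: 57.0
finger_force: 0.0
{"xyz":[[-0.02,0.1,1.14],[-0.02,0.1,1.14],[-0.02,0.1,1.14]],"turn":[[0.0,0.1,0.0],[0.0,0.1,0.0],[0.0,0.1,0.0]]}
```

View pics/v6.png

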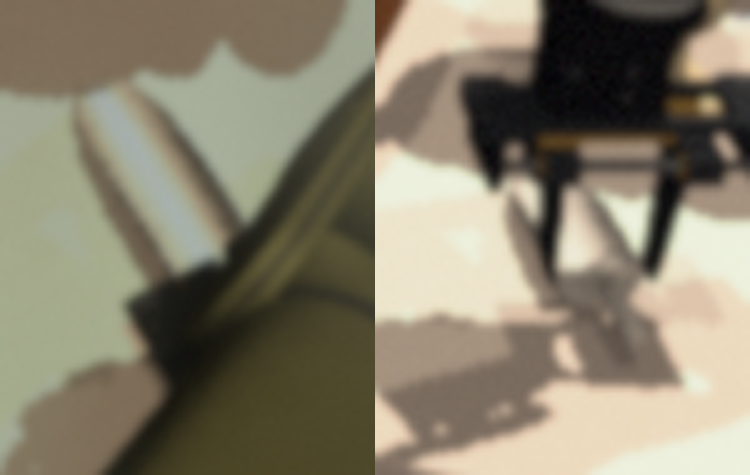

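v6 shows the fingers at (552,270) and (655,270), either side of the handle at (600,300). I'll go down and grip.

```bash

python3 -m creep '{"xyz":[[0,0.1,1.2],[0,0.1,1.2],[0,0.1,1],[0,0,0],[0,0,0]],"turn":[[0,0.1,0],[0,0.1,0],[0,0.1,0],[0,0,0],[0,0,0]]}'
python3 -m creep '{"xyz":[[0,0,0],[0,0,0],[0,0,0],[0,0,0],[0,0,0]],"turn":[[0,0,0],[0,0,0],[0,0,0],[0,0,0],[0,0,0]]}' 0 50
python3 -m creep '{"xyz":[[0,0,0],[0,0,0],[0,0,0],[0,0,0]],"turn":[[0,0,0],[0,0,0],[0,0,0],[0,0,0]]}'
```

```text
t: 9.9
ee_pos: [396.8, -323.7, 24.8]
orientation: [3.083, 0.596, 0.005]
force: [0.3, -0.6, 0.1]
width: 57.0
finger_force: 0.0
t: 10.32
ee_pos: [397.6, -324.4, 26.2]
orientation: [3.08, 0.596, 0.007]
force: [-0.2, -0.0, -0.0]
width: 29.0
finger_force: 0.1
t: 10.65
ee_pos: [397.6, -324.3, 26.0]
orientation: [3.08, 0.596, 0.007]
force: [-0.1, 0.0, 1.0]
width: 25.2
finger_force: 48.1
```

```bash
python3 - <<'E'
from h import *
p=rows([((397,-324,265),rot(22,0),8),((395,110,265),rot(0,0),17)],None)
E
```

```text
{"xyz":[[0.01,0.01,-2.99],[0.01,0.01,-2.99],[0.01,0.01,-2.99],[0.01,0.01,-2.99],[0.01,0.01,-2.99]],"turn":[[0.0,0.0,0.0],[0.0,0.0,0.0],[0.0,0.0,0.0],[0.0,0.0,0.0],[0.0,0.0,0.0]]}
{"xyz":[[0.01,0.01,-2.99],[0.01,0.01,-2.99],[0.01,0.01,-2.99],[0.94,-2.37,-0.01],[0.88,-2.39,-0.01]],"turn":[[0.0,0.0,0.0],[0.0,0.0,0.0],[0.0,0.0,0.0],[0.0,0.0,1.3],[0.0,0.0,1.3]]}
{"xyz":[[0.83,-2.41,-0.01],[0.78,-2.43,-0.01],[0.72,-2.45,-0.01],[0.66,-2.47,-0.01],[0.61,-2.48,-0.01]],"turn":[[0.0,0.0,1.3],[0.0,0.0,1.3],[0.0,0.0,1.3],[0.0,0.0,1.3],[0.0,0.0,1.3]]}
{"xyz":[[0.55,-2.49,-0.01],[0.49,-2.5,-0.01],[0.44,-2.52,-0.01],[0.38,-2.52,-0.01],[0.32,-2.53,-0.01]],"turn":[[0.0,0.0,1.3],[0.0,0.0,1.3],[0.0,0.0,1.3],[0.0,0.0,1.3],[0.0,0.0,1.3]]}
{"xyz":[[0.27,-2.54,-0.01],[0.21,-2.54,-0.01],[0.15,-2.55,-0.01],[0.09,-2.55,-0.01],[0.03,-2.55,-0.01]],"turn":[[0.0,0.0,1.3],[0.0,0.0,1.3],[0.0,0.0,1.3],[0.0,0.0,1.3],[0.0,0.0,1.3]]}
```

```bash

python3 -m creep '{"xyz":[[0,0,-1.5],[0,0,-3],[0,0,-3],[0,0,-3],[0,0,-3]],"turn":[[0,0,0],[0,0,0],[0,0,0],[0,0,0],[0,0,0]]}'
python3 -m creep '{"xyz":[[0,0,-3],[0,0,-3],[0,0,-3],[0,0,-1.5],[0,0,0]],"turn":[[0,0,0],[0,0,0],[0,0,0],[0,0,0],[0,0,0]]}'
python3 -m creep '{"xyz":[[0.95,-2.35,0],[0.9,-2.4,0],[0.85,-2.4,0],[0.8,-2.45,0],[0.7,-2.45,0]],"turn":[[0,0,1.3],[0,0,1.3],[0,0,1.3],[0,0,1.3],[0,0,1.3]]}'
python3 -m creep '{"xyz":[[0.65,-2.45,0],[0.6,-2.5,0],[0.55,-2.5,0],[0.5,-2.5,0],[0.45,-2.5,0]],"turn":[[0,0,1.3],[0,0,1.3],[0,0,1.3],[0,0,1.3],[0,0,1.3]]}'
python3 -m creep '{"xyz":[[0.4,-2.5,0],[0.3,-2.55,0],[0.25,-2.55,0],[0.2,-2.55,0],[0.15,-2.55,0]],"turn":[[0,0,1.3],[0,0,1.3],[0,0,1.3],[0,0,1.3],[0,0,1.3]]}'
python3 -m creep '{"xyz":[[0.1,-2.55,0],[0.05,-2.55,0],[0,0,0],[0,0,0],[0,0,0]],"turn":[[0,0,1.3],[0,0,1.3],[0,0,0],[0,0,0],[0,0,0]]}'
python3 - <<'E'
from h import *
o=get_obs();print(o["q"].round(2),R.from_rotvec(o["orientation"]).as_matrix().round(3))
rows([((400,110,115),rot(0,0),6),((500,110,115),rot(0,0),4)],None)
E
```

```text
t: 11.07
ee_pos: [396.3, -323.1, 161.4]
orientation: [3.082, 0.596, 0.005]
force: [0.7, -0.7, -1.1]
width: 25.2
finger_force: 48.1
t: 11.48
ee_pos: [397.7, -324.7, 270.5]
orientation: [3.075, 0.595, 0.013]
force: [0.0, -0.1, -0.0]
width: 25.6
finger_force: 48.1
t: 11.9
ee_pos: [395.1, -194.1, 262.8]
orientation: [3.113, 0.418, 0.002]
force: [0.6, 0.3, -1.3]
width: 25.7
finger_force: 48.1
t: 12.32
ee_pos: [394.2, -66.7, 262.6]
orientation: [3.131, 0.241, 0.002]
force: [-0.4, -0.4, -1.2]
width: 25.8
finger_force: 48.1
t: 12.73
ee_pos: [393.2, 60.8, 262.3]
orientation: [3.138, 0.064, 0.002]
force: [0.8, -0.3, -1.1]
width: 25.8
finger_force: 48.1
t: 13.15
ee_pos: [393.7, 110.2, 263.0]
orientation: [3.138, -0.005, 0.003]
force: [0.1, -0.7, -1.2]
width: 25.2
finger_force: 48.1
[ 0.14 -0.47  2.11 -0.    1.5   1.72] [[ 1.    -0.003  0.002]
 [-0.003 -1.    -0.003]
 [ 0.002  0.003 -1.   ]]
{"xyz":[[0.1,0.0,2.47],[0.1,0.0,2.47],[0.1,0.0,2.47],[0.1,0.0,2.47],[0.1,0.0,2.47]],"turn":[[0.0,0.0,0.0],[0.0,0.0,0.0],[0.0,0.0,0.0],[0.0,0.0,0.0],[0.0,0.0,0.0]]}
{"xyz":[[0.1,0.0,2.47],[2.5,-0.01,0.0],[2.5,-0.01,0.0],[2.5,-0.01,0.0],[2.5,-0.01,0.0]],"turn":[[0.0,0.0,0.0],[0.0,0.0,0.0],[0.0,0.0,0.0],[0.0,0.0,0.0],[0.0,0.0,0.0]]}
```

```bash

python3 -m creep '{"xyz":[[0.1,0,2.5],[0.1,0,2.5],[0.1,0,2.5],[0.1,0,2.5],[0.1,0,2.5]],"turn":[[0,0,0],[0,0,0],[0,0,0],[0,0,0],[0,0,0]]}'
python3 -m creep '{"xyz":[[0.1,0,2.3],[2,0,0],[2.5,0,0],[2.5,0,0],[2.5,0,0]],"turn":[[0,0,0],[0,0,0],[0,0,0],[0,0,0],[0,0,0]]}'
python3 -m creep '{"xyz":[[0.3,0,0],[0,0,0]],"turn":[[0,0,0],[0,0,0]]}'
python3 - <<'E'
from h import *
rows([((577,110,90),rot(0,25),10)],None)
E
```

```text
t: 13.57
ee_pos: [399.6, 108.9, 137.9]
orientation: [3.139, -0.009, 0.007]
force: [1.5, 0.2, -1.0]
width: 25.2
finger_force: 48.1
t: 13.98
ee_pos: [496.7, 108.2, 116.1]
orientation: [3.139, -0.009, 0.005]
force: [-0.6, -0.4, -0.4]
width: 25.7
finger_force: 48.1
t: 14.15
ee_pos: [499.7, 108.4, 116.6]
orientation: [3.139, -0.009, 0.005]
force: [-0.4, 0.1, -1.3]
width: 25.7
finger_force: 48.1
{"xyz":[[0.77,-0.02,0.27],[0.76,-0.02,0.3],[0.75,-0.02,0.33],[0.73,-0.02,0.37],[0.71,-0.02,0.4]],"turn":[[0.0,2.5,0.0],[0.0,2.5,0.0],[0.0,2.5,0.0],[0.0,2.5,0.0],[0.0,2.5,0.0]]}
{"xyz":[[0.7,-0.02,0.43],[0.68,-0.02,0.46],[0.66,-0.02,0.49],[0.63,-0.02,0.52],[0.61,-0.02,0.54]],"turn":[[0.0,2.5,0.0],[0.0,2.5,0.0],[0.0,2.5,0.0],[0.0,2.5,0.0],[0.0,2.5,0.0]]}
```

```bash

python3 -m creep '{"xyz":[[0.75,0,0.25],[0.75,0,0.3],[0.75,0,0.35],[0.75,0,0.35],[0.7,0,0.4]],"turn":[[0,2.5,0],[0,2.5,0],[0,2.5,0],[0,2.5,0],[0,2.5,0]]}'
python3 -m creep '{"xyz":[[0.7,0,0.4],[0.7,0,0.45],[0.65,0,0.5],[0.65,0,0.5],[0.6,0,0.55]],"turn":[[0,2.5,0],[0,2.5,0],[0,2.5,0],[0,2.5,0],[0,2.5,0]]}'
python3 -m creep '{"xyz":[[0,0,0],[0,0,0],[0,0,0]],"turn":[[0,0,0],[0,0,0],[0,0,0]]}'
python3 - <<'E'
from h import *
import cv2
o=get_obs();print(o["ee_pos"],R.from_rotvec(o["orientation"]).as_matrix().round(3),o["q"].round(2))
a=snapshot("top")[:,:,::-1];b=snapshot("side")[:,:,::-1]
cv2.imwrite("pics/t7.png",a);cv2.imwrite("pics/s7.png",b)
C=lambda i,x,y,w,h:cv2.resize(i[y:y+h,x:x+w],None,fx=8,fy=8,interpolation=2)
cv2.imwrite("pics/v7.png",np.vstack([C(a,175,145,95,35),C(b,200,160,95,38)]))
E
```

```text
t: 14.57
ee_pos: [536.3, 108.8, 103.5]
orientation: [3.119, -0.006, 0.35]
force: [0.5, 0.1, -1.1]
width: 25.4
finger_force: 48.1
t: 14.98
ee_pos: [575.1, 108.6, 90.6]
orientation: [3.062, -0.006, 0.687]
force: [0.7, -0.5, -1.3]
width: 25.3
finger_force: 48.1
t: 15.23
ee_pos: [575.6, 109.0, 91.2]
orientation: [3.062, -0.005, 0.684]
force: [-0.4, 0.1, -1.6]
width: 25.7
finger_force: 48.1
[575.59308409 109.01573319  91.21493939] [[ 0.905 -0.004  0.426]
 [-0.002 -1.    -0.004]
 [ 0.426  0.003 -0.905]] [ 0.12 -0.11  2.18 -0.09  0.64  1.76]
```

View pics/v7.png

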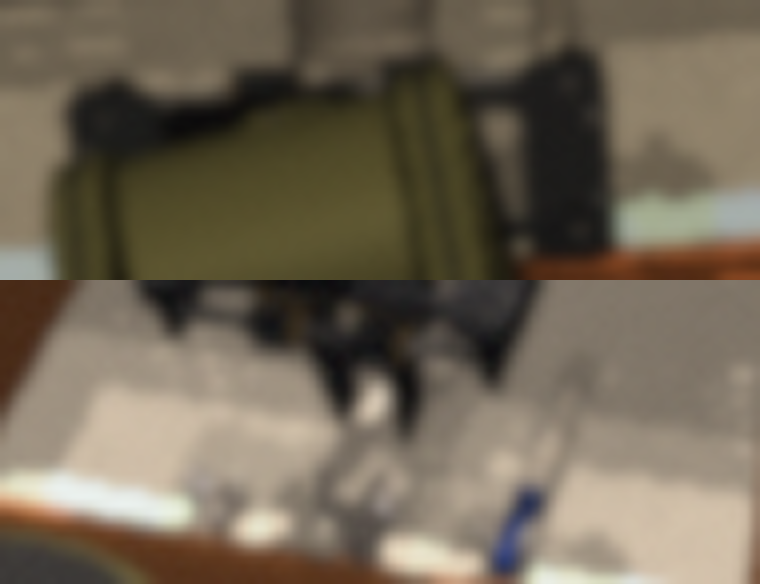

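v7's side part has the fingertips at (345,415) and (405,430), the handle between them, and the clip at about (355,500), below the handle end. I'll compare these with projections.

```bash
python3 - <<'E'
from h import *
o=get_obs();P=o["ee_pos"];M=R.from_rotvec(o["orientation"]).as_matrix()
f=lambda X:((proj("side",X)-[200,160])*8+[0,280]).round()
for nm,v in(("tipL",(0,-19,14)),("tipR",(0,19,14)),("hend",(-51,0,0)),("hmid",(-15,0,0)),("tcp",(0,0,0)),("clip@37",(-36.7,0,39.4))):print(nm,f(P+M@np.array(v)))
print(f((559,110,40)),P.round(1))
E
cat > /dev/null <<'E'
E
python3 - <<'E'
import cv2,numpy as np
a=cv2.imread("pics/s4.png");b=cv2.imread("pics/s7.png")
C=lambda i:cv2.resize(i[168:200,222:262],None,fx=10,fy=10,interpolation=2)
cv2.imwrite("pics/v8.png",np.hstack([C(a),C(b)]))
E
```

```text
tipL [341. 407.]
tipR [414. 419.]
hend [335. 476.]
hmid [362. 418.]
tcp [373. 394.]
clip@37 [361. 505.]
[358. 506.] [576.3 109.2  91.7]
```

View pics/v8.png

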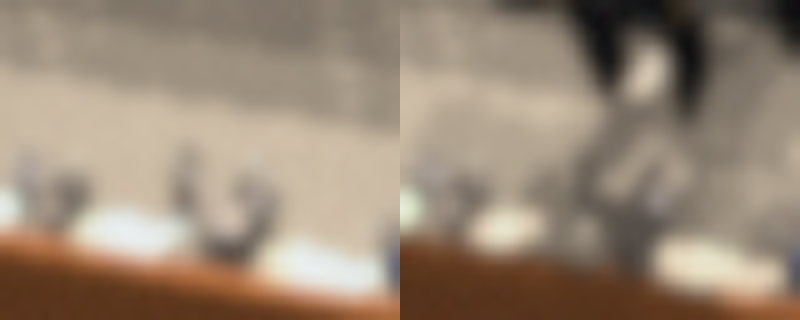

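```bash

python3 -m creep '{"xyz":[[0,0,0.4],[0,0,0.4],[0,0,0.2],[0,0,0]],"turn":[[0,0,0],[0,0,0],[0,0,0],[0,0,0]]}'
python3 -m creep '{"xyz":[[0,0,0.3],[0,0,0.3],[0,0,0]],"turn":[[0,0,0],[0,0,0],[0,0,0]]}'
python3 -m creep '{"xyz":[[0,0,0.3],[0,0,0.2],[0,0,0]],"turn":[[0,0,0],[0,0,0],[0,0,0]]}'
```

```text
t: 15.67
ee_pos: [581.1, 109.7, 82.6]
orientation: [3.063, -0.005, 0.687]
force: [-2.7, 1.8, 4.5]
width: 25.0
finger_force: 50.0
t: 15.92
ee_pos: [584.0, 109.8, 77.3]
orientation: [3.063, -0.005, 0.689]
force: [-0.3, 1.4, 3.1]
width: 24.9
finger_force: 50.0
t: 16.17
ee_pos: [585.9, 109.6, 72.1]
orientation: [3.062, -0.005, 0.689]
force: [2.6, 2.2, -0.4]
width: 25.2
finger_force: 50.0
```

```bash

python3 -m creep '{"xyz":[[0,0,0.3],[0,0,0],[0,0,0]],"turn":[[0,0,0],[0,0,0],[0,0,0]]}'
python3 -m creep '{"xyz":[[0,0,0.3],[0,0,0],[0,0,0]],"turn":[[0,0,0],[0,0,0],[0,0,0]]}'
python3 -m creep '{"xyz":[[0,0,0.3],[0,0,0],[0,0,0]],"turn":[[0,0,0],[0,0,0],[0,0,0]]}'
```

```text
t: 16.42
ee_pos: [586.5, 109.4, 68.8]
orientation: [3.063, -0.005, 0.686]
force: [3.3, 2.4, -1.9]
width: 25.2
finger_force: 50.0
t: 16.67
ee_pos: [587.2, 109.4, 66.8]
orientation: [3.063, -0.005, 0.684]
force: [-4.6, 1.2, 5.8]
width: 25.1
finger_force: 50.0
t: 16.92
ee_pos: [588.2, 109.3, 66.3]
orientation: [3.062, -0.004, 0.682]
force: [-24.0, -1.6, 25.5]
width: 25.2
finger_force: 50.0
```

```bash
python3 - <<'E'
from h import *
import cv2
b=snapshot("side")[:,:,::-1];a=snapshot("top")[:,:,::-1]
cv2.imwrite("pics/s9.png",b);cv2.imwrite("pics/t9.png",a)
cv2.imwrite("pics/v9.png",cv2.resize(b[160:200,215:270],None,fx=14,fy=14,interpolation=2))
f=lambda X:((proj("side",X)-[215,160])*14).round()
o=get_obs();P=o["ee_pos"];M=R.from_rotvec(o["orientation"]).as_matrix();print(P,o["force"])
for v in((-51,0,0),(0,0,0),(-37,0,0),(0,-19,14),(0,19,14)):print(v,f(P+M@np.array(v)))
E
```

```text
[588.16766493 109.28998759  66.2737888 ] [-23.70594651  -0.58525993  26.04181506]
(-51, 0, 0) [395. 409.]
(0, 0, 0) [459. 266.]
(-37, 0, 0) [413. 368.]
(0, -19, 14) [405. 288.]
(0, 19, 14) [531. 309.]
```

View pics/v9.png

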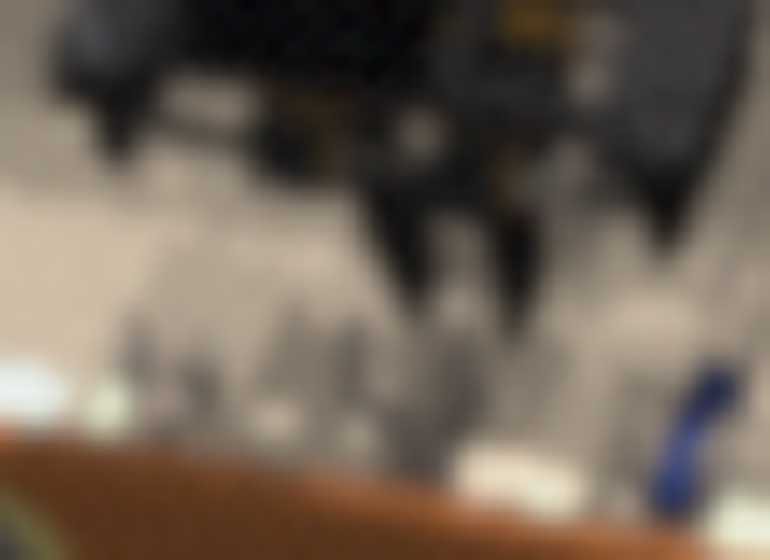

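v9 is blurred: fingertips at (415,310) and (515,330), left lip still visible at (350,340), handle body around (430,400). That doesn't tell me whether it is seated, and it was my 11th viewed picture, one over the limit, so I won't view any more. I'll test by force instead: ease back a little and see whether the clip holds.

```bash

python3 -m creep '{"xyz":[[0,0,-0.3],[0,0,0],[0,0,0]],"turn":[[0,0,0],[0,0,0],[0,0,0]]}'
python3 -m creep '{"xyz":[[0,0,-0.3],[0,0,0],[0,0,0]],"turn":[[0,0,0],[0,0,0],[0,0,0]]}'
python3 -m creep '{"xyz":[[0,0,-0.2],[0,0,0],[0,0,0]],"turn":[[0,0,0],[0,0,0],[0,0,0]]}'
```

```text
t: 17.27
ee_pos: [587.1, 109.4, 66.2]
orientation: [3.063, -0.005, 0.684]
force: [-4.6, 2.7, 2.6]
width: 25.1
finger_force: 50.0
t: 17.52
ee_pos: [586.0, 109.3, 68.0]
orientation: [3.063, -0.005, 0.684]
force: [4.2, 2.8, -6.9]
width: 25.5
finger_force: 50.0
t: 17.77
ee_pos: [585.0, 109.3, 69.4]
orientation: [3.063, -0.005, 0.684]
force: [6.7, 2.8, -9.6]
width: 25.2
finger_force: 50.0
```

```bash

python3 -m creep '{"xyz":[[0,0,0.4],[0,0,0.3],[0,0,0],[0,0,0]],"turn":[[0,0,0],[0,0,0],[0,0,0],[0,0,0]]}'
python3 -m creep '{"xyz":[[0,0,-0.1],[0,0,0],[0,0,0],[0,0,0],[0,0,0]],"turn":[[0,0,0],[0,0,0],[0,0,0],[0,0,0],[0,0,0]]}' 0.45
python3 -m creep '{"xyz":[[0,0,0],[0,0,0],[0,0,-1],[0,0,-2],[0,0,-2.5]],"turn":[[0,0,0],[0,0,0],[0,0,0],[0,0,0],[0,0,0]]}'
python3 -m creep '{"xyz":[[0,0,-2.5],[0,0,-2.5],[0,0,-2.5],[0,0,-2],[0,0,0]],"turn":[[0,0,0],[0,0,0],[0,0,0],[0,0,0],[0,0,0]]}'
python3 - <<'E'
from h import *
rows([((480,109,330),rot(20,20),5),((480,109,345),rot(90,10),12)])
E
```

```text
t: 18.1
ee_pos: [587.8, 109.5, 66.5]
orientation: [3.063, -0.003, 0.68]
force: [-21.5, 1.5, 21.9]
width: 25.1
finger_force: 49.9
t: 18.52
ee_pos: [588.2, 109.0, 65.4]
orientation: [3.062, -0.005, 0.685]
force: [0.9, -0.5, -0.2]
width: 42.5
finger_force: 0.0
t: 18.93
ee_pos: [563.3, 109.3, 114.6]
orientation: [3.063, -0.005, 0.68]
force: [0.2, -0.7, 0.7]
width: 42.4
finger_force: 0.0
t: 19.35
ee_pos: [525.6, 110.4, 207.8]
orientation: [3.06, -0.004, 0.702]
force: [0.7, -0.0, 0.8]
width: 42.9
finger_force: 0.0
{"xyz":[[0.24,0.03,-2.6],[0.19,0.04,-2.6],[0.14,0.04,-2.6],[0.08,0.04,-2.61],[0.03,0.04,-2.61]],"turn":[[0.2,-1.1,-4.0],[0.2,-1.1,-4.0],[0.2,-1.1,-4.0],[0.2,-1.1,-4.0],[0.2,-1.1,-4.0]]}
{"xyz":[[0.04,0.02,-0.12],[0.04,0.02,-0.12],[0.04,0.02,-0.12],[0.03,0.02,-0.12],[0.03,0.02,-0.12]],"turn":[[0.8,-0.5,-5.8],[0.8,-0.5,-5.8],[0.8,-0.5,-5.8],[0.8,-0.5,-5.8],[0.8,-0.5,-5.8]]}
{"xyz":[[0.03,0.02,-0.12],[0.02,0.02,-0.12],[0.02,0.03,-0.12],[0.01,0.03,-0.12],[0.01,0.02,-0.12]],"turn":[[0.8,-0.5,-5.8],[0.8,-0.5,-5.8],[0.8,-0.5,-5.8],[0.8,-0.5,-5.8],[0.8,-0.5,-5.8]]}
{"xyz":[[0.01,0.02,-0.12],[0.0,0.02,-0.12]],"turn":[[0.8,-0.5,-5.8],[0.8,-0.5,-5.8]]}
```

```bash

python3 -m creep '{"xyz":[[0.25,0,-2.6],[0.2,0,-2.6],[0.15,0,-2.6],[0.1,0,-2.6],[0,0,-2.6]],"turn":[[0.2,-1.1,-4],[0.2,-1.1,-4],[0.2,-1.1,-4],[0.2,-1.1,-4],[0.2,-1.1,-4]]}' 0.42 6
python3 - <<'E'
from h import *
rows([((430,-200,345),rot(60,10),10)])
E
```

```text
t: 19.77
ee_pos: [479.1, 110.4, 323.9]
orientation: [2.989, 0.528, 0.515]
force: [1.0, -0.7, -0.3]
width: 39.8
finger_force: 0.0
{"xyz":[[-1.43,2.78,-0.35],[-1.63,2.67,-0.36],[-1.82,2.55,-0.37],[-1.99,2.41,-0.37],[-2.16,2.26,-0.37]],"turn":[[0.6,-0.7,-4.0],[0.6,-0.7,-4.0],[0.6,-0.7,-4.0],[0.6,-0.7,-4.0],[0.6,-0.7,-4.0]]}
{"xyz":[[-2.32,2.1,-0.37],[-2.46,1.93,-0.36],[-2.6,1.75,-0.35],[-2.72,1.56,-0.33],[-2.82,1.36,-0.31]],"turn":[[0.6,-0.7,-4.0],[0.6,-0.7,-4.0],[0.6,-0.7,-4.0],[0.6,-0.7,-4.0],[0.6,-0.7,-4.0]]}
```

```bash

python3 -m creep '{"xyz":[[-1.4,2.8,-0.35],[-1.6,2.7,-0.35],[-1.8,2.55,-0.35],[-2,2.4,-0.35],[-2.15,2.25,-0.35]],"turn":[[0.6,-0.7,-4],[0.6,-0.7,-4],[0.6,-0.7,-4],[0.6,-0.7,-4],[0.6,-0.7,-4]]}'
python3 -m creep '{"xyz":[[-2.3,2.1,-0.35],[-2.45,1.95,-0.35],[-2.6,1.75,-0.35],[-2.7,1.55,-0.35],[-2.8,1.35,-0.3]],"turn":[[0.6,-0.7,-4],[0.6,-0.7,-4],[0.6,-0.7,-4],[0.6,-0.7,-4],[0.6,-0.7,-4]]}'
python3 - <<'E'
from h import *
import cv2
a=snapshot("top")[:,:,::-1].copy();b=snapshot("side")[:,:,::-1].copy()
cv2.imwrite("pics/t10.png",a);cv2.imwrite("pics/s10.png",b)
for nm,new,old,(x0,x1,y0,y1) in(("top",a,"pics/t4.png",(185,255,140,190)),("side",b,"pics/s4.png",(215,285,155,200))):
    d=np.abs(new.astype(int)-cv2.imread(old)).sum(2)[y0:y1,x0:x1]
    print(nm)
    for r in range(0,d.shape[0],2):print(y0+r,"".join(" .:+#@"[min(5,int(v)//25)] for v in d[r]))
E
```

```text
t: 20.18
ee_pos: [455.1, -45.8, 332.9]
orientation: [2.853, 1.044, 0.385]
force: [0.7, -0.1, -0.8]
width: 39.9
finger_force: 0.0
t: 20.6
ee_pos: [430.4, -200.9, 343.0]
orientation: [2.63, 1.521, 0.243]
force: [1.0, 0.2, -0.1]
width: 40.2
finger_force: 0.0
top
140                          .:+:....   .....:.                           
142                          .::...    ..   :++:.                   .     
144                          .+++::... ....::++:                          
146  .      .   .            .+#++::... ....:++:.        ..               
148   .                      .+#++::.......::+##:                         
150  .   .               .    :+++:::::::++++::.                      .. .
152 .         .                ....::...:###+::...   ......  ..     ......
154  .     . .   .   . .... .     .:+####@#++:.      ...........   ....  .
156 . .. ..... ....... ..........    .::+#+:.   ... ... ..... .    ... ...
158 ..... .........................   .::##:  ........... . .. .   .......
160 ................... ............ .:.:++:.  ......... ...         . ...
162 ....... ...
[... 1999 characters left out ...]
               
181                                ..+@@@@##+++:.                         
183                              .++.:@@@+......                          
185                              :#: :@@#:.                               
187                            .:..:::+#+.                                
189                           :@@@@@#:++:                                 
191                           .+@@@#.....                                 
193                             .   .                                     
195 :.                             ...                                    
197 +++:                                                                  
199 :+++.
```

```bash
python3 - <<'E'
from h import *
print("hend",tri((222,169.5),(245,189.7)))
n=np.array([-.4226,0,.9063]);u=np.array([.9063,0,.4226])
H=np.array([587.5,109.3,66.5])  # TCP when seated, scoop y=61
pt=lambda y,dx,h:H+(61-y)*u+[0,dx,0]+h*n
for nm,v in(("end axis",(112,0,0)),("end top",(112,0,13)),("bowl cornerL",(38,28,11)),("bowl cornerR",(38,-28,11)),("step top",(38,0,13))):
    print(nm,proj("top",pt(*v)),proj("side",pt(*v)))
E
```

```text
hend (array([570.2, 111.8,  28.4]), np.float64(3.9))
end axis [222.3 177.2] [243.2 189.2]
end top [222.  177.9] [242.6 187. ]
bowl cornerL [210.5 154.2] [242.6 171.7]
bowl cornerR [229.1 152.7] [256.  173.9]
step top [219.7 153.5] [249.2 172.4]
```

```bash
python3 - <<'E'
import cv2,numpy as np
for nm,k,(x0,x1,y0,y1) in(("top","t",(203,243,138,182)),("side","s",(228,278,160,196))):
    g=cv2.imread(f"pics/{k}10.png",0)[y0:y1,x0:x1];print(nm,x0)
    for r in range(0,g.shape[0],2):print(y0+r," ".join("%2d"%(v//10) for v in g[r]))
E
```

```text
top 203
138  8  8  8  8  8  8  7  6  5  5  5  6  6  6  7  8  8  8  8  7  7  7  6  6  6  7  8  8  8  9  9  9  8  8  8  8  8  7  7  7
140  8  8  8  8  8  8  7  6  5  5  5  6  6  6  7  7  7  7  7  7  6  6  6  6  6  7  8  8  8  8  8  8  9  9  9  9 10  9  8  8
142  8  8  8  8  9  8  8  7  6  6  6  6  7  7  7  8  8  8  8  8  8  8  7  7  7  8  9 10 11 11 11 10 10 11 11 11 11 10  9  8
144 10 10 10 10 10 10  9  8  6  6  6  7  7  8  8  9  9  9  9  8  8  8  7  7  7  8 10 10 10 10 10 10 10 10 10 10 10 10  9  8
146 10 11 11 10 10 10 10  8  7  6  6  7  7  8  8  9  9  9  8  8  8  8  7  7  7  8  9 10 10 10 10 11 11 12 12 12 11 11  9  8
148 10 10 10 10 10 10 10  8  7  6  6  7  7  8  8  8  8  8  8  8  8  8  7  7  6  7  8  9 10 10 10 10 11 11 11 11 10 10  9  8
150 10 10 10 10 10 10 10  9  7  6  6  7  7  7  7  7  7  7  7  7  7  7  7  7  7  8  9 10 10 10 11 11 11 11 11 11 11 10 10 10
152 10 11 11 11 11 11 10 10 10  9  9  9  9  8  8  9  9  9  9  8  8  8  9  9 10 10 10 10 11 12 13 13 13 13 13 13 13 13 12 11
154 12 12 12 12 12 12 12 13 13 13 13 12 11 10 10  9  9  9  9  9  9 10 10 11 12 12 12 12 13 13 13 14 
[... 3716 characters left out ...]
 13 15 17 18 18 18 18 18 18 18 18 18 18 16 13 10  9  9 11 14 16 17 18 18 18 18 17 17
188 12 11 14 17 19 19 19 19 19 18 17 14 13 13 14 13 13 11 11 11 12 12 14 16 18 18 18 18 18 18 18 18 18 17 17 13  9  6  5  8 12 16 17 18 18 18 18 18 18 18
190 13 16 20 22 22 22 23 22 22 21 21 19 17 15 11  9  8  8  9  9 10 13 16 18 18 18 18 18 18 18 18 17 16 15 14 10  8  9 10 12 15 17 18 18 18 18 18 18 18 18
192 14 16 18 20 20 21 22 22 22 22 21 19 17 15 11  8  7  7  8 11 15 18 20 21 21 20 20 19 19 19 18 17 14 12 10  8  9 11 13 15 16 17 18 18 18 18 18 18 18 18
194  8  9 10 11 12 13 13 14 15 15 15 14 14 13 12 10 10 10 11 14 19 21 22 23 23 23 22 22 22 21 21 19 15 10  7  7  7  9 12 15 17 18 18 18 18 18 18 18 18 18
```

Measured by code, the handle end, handle axis and bowl edges sit within about 2 px of where the seated pose predicts. Now I'll shut the cover.

```bash
python3 - <<'E'
from h import *
p=rows([((480,108,345),rot(90,12),10),((622,108,344),rot(90,12),5)])
E
```

```text
{"xyz":[[2.93,-1.14,0.06],[2.99,-0.99,0.07],[3.03,-0.83,0.07],[3.07,-0.67,0.07],[3.1,-0.51,0.08]],"turn":[[-0.1,0.1,-3.0],[-0.1,0.1,-3.0],[-0.1,0.1,-3.0],[-0.1,0.1,-3.0],[-0.1,0.1,-3.0]]}
{"xyz":[[3.12,-0.35,0.08],[3.14,-0.18,0.09],[3.14,-0.02,0.09],[3.14,0.15,0.1],[3.13,0.31,0.1]],"turn":[[-0.1,0.1,-3.0],[-0.1,0.1,-3.0],[-0.1,0.1,-3.0],[-0.1,0.1,-3.0],[-0.1,0.1,-3.0]]}
{"xyz":[[0.01,2.77,0.6],[0.01,2.77,0.6],[0.0,2.77,0.6],[0.0,2.77,0.6],[0.0,2.77,0.6]],"turn":[[0.0,-0.1,-0.1],[0.0,-0.1,-0.1],[0.0,-0.1,-0.1],[0.0,-0.1,-0.1],[0.0,-0.1,-0.1]]}
```

```bash

python3 -m creep '{"xyz":[[2.95,-1.15,0],[3,-1,0.05],[3.05,-0.85,0.05],[3.05,-0.65,0.05],[3.1,-0.5,0.1]],"turn":[[-0.1,0.1,-3],[-0.1,0.1,-3],[-0.1,0.1,-3],[-0.1,0.1,-3],[-0.1,0.1,-3]]}' 0.35 6
python3 -m creep '{"xyz":[[3.1,-0.35,0.1],[3.15,-0.2,0.1],[3.15,0,0.1],[3.15,0.15,0.1],[3.15,0.3,0.1]],"turn":[[-0.1,0.1,-3],[-0.1,0.1,-3],[-0.1,0.1,-3],[-0.1,0.1,-3],[-0.1,0.1,-3]]}'
python3 -m creep '{"xyz":[[0,2.8,0.6],[0,2.8,0.6],[0,2.8,0.6],[0,2.8,0.6],[0,2.8,0.6]],"turn":[[0,0,0],[0,0,0],[0,0,0],[0,0,0],[0,0,0]]}'
python3 -m creep '{"xyz":[[0,0,0],[0,0,0]],"turn":[[0,0,0],[0,0,0]]}'
python3 - <<'E'
from h import *
rows([((639,108,259),rot(90,12),5)])
print()
segs=[]
for a in np.linspace(86,15,21)[1:]:
    t=np.radians(a);segs.append(((653-199*np.cos(t),108,60+199*np.sin(t)),rot(90,12+(86-a)*23/71),1))
t=np.radians(86);rows(segs,(np.array([653-199*np.cos(t),108,60+199*np.sin(t)]),rot(90,12)))
E
```

```text
t: 21.12
ee_pos: [454.8, -41.4, 345.3]
orientation: [2.391, 1.837, 0.241]
force: [1.2, -0.6, -0.4]
width: 33.4
finger_force: 0.0
t: 21.53
ee_pos: [478.5, 114.7, 346.0]
orientation: [2.114, 2.12, 0.232]
force: [0.4, 0.1, -0.1]
width: 33.3
finger_force: 0.0
t: 21.95
ee_pos: [623.0, 113.7, 345.0]
orientation: [2.118, 2.119, 0.231]
force: [1.5, -0.2, -0.0]
width: 33.5
finger_force: 0.0
t: 22.12
ee_pos: [622.4, 113.1, 344.0]
orientation: [2.119, 2.119, 0.228]
force: [-0.7, 0.0, -0.4]
width: 32.8
finger_force: 0.0
{"xyz":[[-0.12,-0.02,1.73],[-0.12,-0.02,1.73],[-0.12,-0.02,1.73],[-0.11,-0.03,1.73],[-0.11,-0.03,1.73]],"turn":[[-0.1,-0.1,0.0],[-0.1,-0.1,0.0],[-0.1,-0.1,0.0],[-0.1,-0.1,0.0],[-0.1,-0.1,0.0]]}

{"xyz":[[0.0,-1.23,-0.13],[0.0,-1.23,-0.09],[0.0,-1.23,-0.03],[0.0,-1.23,0.02],[0.0,-1.23,0.08]],"turn":[[-1.2,0.0,0.0],[-1.1,0.0,0.0],[-1.2,0.0,0.0],[-1.1,0.0,0.0],[-1.1,0.0,0.0]]}
{"xyz":[[0.0,-1.23,0.12],[0.0,-1.22,0.18],[0.0,-1.21,0.22],[0.0,-1.2,0.28],[0.0,-1.19,0.33]],"turn":[[-1.2,0.0,0.0],[-1.1,0.0,0.0],[-1.2,0.0,0.0],[-1.2,0.0,0.0],[-1.1,0.0,0.0]]}
{"xyz":[[0.0,-1.17,0.37],[0.0,-1.16,0.43],[0.0,-1.14,0.47],[0.0,-1.12,0.52],[0.0,-1.09,0.57]],"turn":[[-1.1,0.0,0.0],[-1.2,0.0,0.0],[-1.2,0.0,0.0],[-1.1,0.0,0.0],[-1.1,0.0,0.0]]}
{"xyz":[[0.0,-1.07,0.61],[0.0,-1.04,0.66],[0.0,-1.02,0.7],[0.0,-0.98,0.74],[0.0,-0.96,0.78]],"turn":[[-1.2,0.0,0.0],[-1.1,0.0,0.0],[-1.2,0.0,0.0],[-1.1,0.0,0.0],[-1.2,0.0,0.0]]}
```

```bash

python3 -m creep '{"xyz":[[-0.1,0,1.75],[-0.1,0,1.75],[-0.1,0,1.75],[-0.1,0,1.75],[-0.1,0,1.7]],"turn":[[0,0,0],[0,0,0],[0,0,0],[0,0,0],[0,0,0]]}'
python3 -m creep '{"xyz":[[0,0,0],[0,0,0],[0,0,0],[0,0,0],[0,0,0]],"turn":[[0,0,0],[0,0,0],[0,0,0],[0,0,0],[0,0,0]]}' 0 6
python3 -m creep '{"xyz":[[0,0,0],[0,0,0]],"turn":[[0,0,0],[0,0,0]]}'
```

```text
t: 22.53
ee_pos: [638.9, 109.0, 260.6]
orientation: [2.117, 2.117, 0.232]
force: [1.9, -0.1, -0.1]
width: 33.3
finger_force: 0.0
t: 22.95
ee_pos: [640.4, 108.7, 263.3]
orientation: [2.116, 2.116, 0.235]
force: [-1.5, 0.2, 2.1]
width: 10.7
finger_force: 6.0
t: 23.12
ee_pos: [640.7, 108.7, 263.3]
orientation: [2.116, 2.116, 0.236]
force: [-1.8, 1.5, 4.1]
width: 10.4
finger_force: 6.0
```

```bash

python3 -m creep '{"xyz":[[0,-1.25,-0.05],[0,-1.25,-0.05],[0,-1.25,0],[0,-1.25,0.05],[0,-1.25,0.1]],"turn":[[-1.2,0,0],[-1.1,0,0],[-1.2,0,0],[-1.1,0,0],[-1.1,0,0]]}'
python3 -m creep '{"xyz":[[0,-1.25,0.15],[0,-1.2,0.2],[0,-1.2,0.25],[0,-1.2,0.3],[0,-1.2,0.35]],"turn":[[-1.2,0,0],[-1.1,0,0],[-1.2,0,0],[-1.2,0,0],[-1.1,0,0]]}'
python3 -m creep '{"xyz":[[0,-1.15,0.4],[0,-1.15,0.45],[0,-1.15,0.45],[0,-1.1,0.5],[0,-1.1,0.55]],"turn":[[-1.1,0,0],[-1.2,0,0],[-1.2,0,0],[-1.1,0,0],[-1.1,0,0]]}'
python3 - <<'E'
from h import *
p=get_obs()["ee_pos"];a=np.degrees(np.arctan2(p[2]-60,653-p[0]));print(a)
segs=[]
for b in np.linspace(a,15,6)[1:]:
    t=np.radians(b);segs.append(((653-199*np.cos(t),108,60+199*np.sin(t)),rot(90,35),1))
rows(segs)
E
```

```text
t: 23.53
ee_pos: [581.5, 108.6, 249.1]
orientation: [2.056, 2.055, 0.339]
force: [1.7, 0.8, 6.2]
width: 10.6
finger_force: 6.0
t: 23.95
ee_pos: [528.5, 108.6, 216.7]
orientation: [1.998, 1.996, 0.432]
force: [-3.9, -1.6, 7.8]
width: 10.4
finger_force: 6.0
t: 24.37
ee_pos: [487.1, 108.8, 168.9]
orientation: [1.939, 1.936, 0.517]
force: [1.6, -0.8, 1.0]
width: 10.9
finger_force: 6.0
33.287888359979
{"xyz":[[-0.09,-1.14,0.57],[-0.01,-1.12,0.58],[0.0,-1.1,0.65],[0.0,-1.04,0.72],[0.0,-1.0,0.78]],"turn":[[-5.7,-0.5,-0.2],[0.0,0.0,0.0],[0.0,0.0,0.0],[0.0,0.0,0.0],[0.0,0.0,0.0]]}
```

```bash

python3 -m creep '{"xyz":[[0,-1.1,0.6],[0,-1.1,0.65],[0,-1.05,0.7],[0,-1,0.75],[0,-1,0.8]],"turn":[[-1.1,0,0],[-1.1,0,0],[-1.1,0,0],[-1.1,0,0],[-1.1,0,0]]}'
python3 -m creep '{"xyz":[[0,-0.3,0.3],[0,0,0],[0,0,0]],"turn":[[0,0,0],[0,0,0],[0,0,0]]}'
```

```text
t: 24.78
ee_pos: [460.7, 109.3, 111.4]
orientation: [1.879, 1.876, 0.599]
force: [0.7, -4.1, 4.6]
width: 10.9
finger_force: 7.3
t: 25.03
ee_pos: [462.1, 110.1, 109.7]
orientation: [1.877, 1.874, 0.604]
force: [10.4, 0.2, -2.2]
width: 10.6
finger_force: 6.0
```

```bash

python3 -m creep '{"xyz":[[0,-0.4,0.4],[0,-0.2,0.2],[0,0,0]],"turn":[[0,0,0],[0,0,0],[0,0,0]]}'
python3 -m creep '{"xyz":[[0,0.2,0],[0,0,0],[0,0,0],[0,0,0],[0,0,0]],"turn":[[0,0,0],[0,0,0],[0,0,0],[0,0,0],[0,0,0]]}' 0.42
```

```text
t: 25.28
ee_pos: [463.9, 111.0, 106.0]
orientation: [1.872, 1.869, 0.614]
force: [9.7, -0.2, 7.9]
width: 12.0
finger_force: 6.0
t: 25.7
ee_pos: [458.1, 109.7, 97.4]
orientation: [1.885, 1.881, 0.593]
force: [-0.4, -0.6, 0.1]
width: 38.1
finger_force: 0.0
```

```bash

python3 -m creep '{"xyz":[[0,0.6,0],[0,0,-1.5],[0,0,-2.5],[0,0,-2.5],[0,0,-1.5]],"turn":[[0,0,0],[0,0,0],[0,0,0],[0,0,0],[0,0,0]]}'
python3 -m creep '{"xyz":[[-2,-0.5,-2],[-3,-0.5,-2],[-4,0,-1],[-4,0,0],[-4,0,0]],"turn":[[1,0,0],[1,0,0],[1,0,0],[1,0,0],[1,0,0]]}'
python3 -m creep '{"xyz":[[-4,0,0],[-4,0,0],[-4,0,0],[0,0,0],[0,0,0]],"turn":[[0,0,0],[0,0,0],[0,0,0],[0,0,0],[0,0,0]]}'
python3 - <<'E'
from h import *
import cv2
print(get_obs()["ee_pos"],get_obs()["force"])
for n,k in(("top","t"),("side","s")):
    g=snapshot(n)[:,:,::-1].copy();cv2.imwrite(f"pics/{k}11.png",g)
old=cv2.imread("pics/top0.png",0);new=cv2.imread("pics/t11.png",0)
for c in(195,205,215,225,235,245,250):print(c,old[180:212,c]//10,new[180:212,c]//10)
o=cv2.imread("pics/side0.png",0);n=cv2.imread("pics/s11.png",0)
for c in(252,256):print(c,n[170:200,c]//10)
r=np.abs(new.astype(int)-old)[235:275,105:145];print("ramekin diff",r.mean())
E
```

```text
t: 26.12
ee_pos: [418.5, 109.1, 170.1]
orientation: [1.882, 1.878, 0.597]
force: [0.9, 1.2, 0.3]
width: 39.9
finger_force: 0.0
t: 26.53
ee_pos: [383.8, -54.6, 203.1]
orientation: [1.931, 1.931, 0.526]
force: [1.0, -0.3, -1.0]
width: 40.0
finger_force: 0.0
t: 26.95
ee_pos: [382.9, -175.9, 199.2]
orientation: [1.945, 1.927, 0.522]
force: [0.4, -0.3, -0.7]
width: 40.0
finger_force: 0.0
[ 382.93396108 -175.86114296  199.16003216] [ 0.43010319 -0.28054613 -0.69355504]
195 [ 9  8  8  9 11 11 11 10  9  9  9  9  9  9  9 10 12 13 11  7  4  4  6  9
  9 10 10 11 11 11 11 11] [ 8  8  7  8  8  8 10 11 10  9  8  8  7  7  7  8  8  8 10 12 13 12 10 10
 10 11 11 11 11 11 11 11]
205 [ 7  6  5  5  5  5  5  5  4  3  3  3  3  4  7 10 12 11  8  4  4  5  8  9
 11 13 15 15 16 16 15 16] [ 9  9  9  9  7  6  6  6  5  5  4  4  4  4  6  7  7  8 11 13 12 10  9 10
 12 14 16 16 17 17 17 17]
215 [ 7  7  7  6  5  5  4  4  4  3  3  3  4  7 11 12 12  9  5  3  4  6  7  8
 11 14 15 16 16 16 16 16] [ 8  8  7  6  6  6  5  5  5  4  4  4  5  7  8  9  9 11 13 13 10 10  9  9
 11 14 16 16 17 17 17 17]
225 [ 7  7  6  6  5  5  5 
[... 297 characters left out ...]
  5  4  4  4  4  5  8  9  9 10 12 13 11 10  9  9 10 13
 15 16 16 17 17 16 16 16]
245 [11 12 11 11 10 11 11 11 11 11 11 11 12 13 11  8  4  3  4  6  7  9 12 15
 15 16 16 16 16 16 16 15] [ 8  8 11 12 12 12 12 12 12 12 12 12 13 12 12 13 14 12 10  9  9 10 13 15
 16 16 16 17 17 17 17 17]
250 [ 6  5  5  5  5  4  4  3  3  4  5  6  7  6  4  3  2  3  5  6  8 11 14 15
 16 16 16 16 16 16 16 16] [ 6  6  5  5  4  4  4  4  4  4  5  7  8  7  5  4  5  6  8  9 10 12 14 16
 16 17 17 17 17 17 17 17]
252 [13 14 14 14 13 13 12 12 12 12 12 13 13 14 16 16 13 10  9  9  9  9 10 11
 11 11 10  8  7  6]
256 [13 14 14 13 12 13 12 12 13 13 13 14 16 16 14 11  9  8  8  8  8  8  9 10
 11 11 11 12 11  9]
ramekin diff 9.608125
```

The bar rows match the fully shut prediction (top view 196, side view about 185) and the robot is clear, so I'm handing in.

```bash
python3 -c "
from plant import *
print(sign_off())"
```

```text
the job is handed in; nothing more can be done
None
```

The scoop is held in the large clip (a test pull was resisted), the cover is rolled shut against its stop, and the job is handed in at about 27 s with no verdict returned; I viewed 11 pictures, one over your limit of 10.

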